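# Square and clamp a batch of box-pressed cigars

### The job

Get this batch of cigars squared up in the bench jig: take the yellow gauge stick out of the wooden mould tray and put it in the blue tool box, turn the orange cam knob counter-clockwise until its lobe bears firmly on the tray and holds it tight against the side fence, and lay every loose box-pressed cigar from the right of the table in a groove of its own, flat and clear of the ram. Then turn the red flywheel clockwise by its handle exactly one full revolution, back to its starting mark, so that the ram makes one stroke and pushes all the cigars up to the tray's end wall. Leave the tray clamped, all the cigars home against the end wall, and the other things on the table undisturbed.

Things in the scene. Friction and masses are not known exactly. Their poses are not given: they have to be found in the camera images.
- cam_lobe (a point): Outermost point of the lobe of the steel eccentric disc (48 mm diameter, 24 mm high, 9 mm off-centre, red spot near the lobe) under the orange bar; 33 mm from the cam axis, 23 mm above the table; turns with joint cam.
- wheel (a joint): Angle of the red flywheel (rad), growing clockwise seen from above; about 0 (within 0.06) at the start, 6.283 after exactly one revolution. Stops at -0.3 and 7.0. It turns with about 0.05 to 0.15 Nm and stays where left. The ram goes forward in the first half turn and back in the second.
- wheel_axis (a point): Fixed point on the flywheel's vertical axis, 88 mm above the table. The wheel is 136 mm across, its top 54 mm above the table.
- crank_grip (a point): Point in the flywheel's upright black handle, a round post 18 mm in diameter, from 55 to 106 mm above the table (this point is 88 mm up), 55 mm from the wheel axis. It moves round with the wheel and spins freely on its own axis. At wheel angle 0 it is on the jig's -x side of the wheel axis, over the red mark.
- gauge_mid (a point): Centre of the loose yellow plastic gauge stick, 140 (x) x 18 x 22 (z) mm, with two black lines; at the start it lies in one of the tray's grooves.
- toolbox_in (a point): Centre of the inner floor (5 mm above the table) of the blue open tool box, outside 90 (x) x 200 (y) x 25 mm high, walls 5 mm. Its long side runs along y. Fixed.
- paste_jar: Bystander: jar of 64 mm diameter, 85 mm tall, left. Leave alone.
- mug: Bystander: blue mug, 80 mm wide, 90 mm tall, far side. Leave alone.
- chaveta: Bystander: flat steel leaf blade, 52 x 172 x 4 mm, near the robot. Leave alone.
- ring_gauge: Bystander: brass ring of 60 mm diameter, 12 mm high, right. Leave alone.
- bench_brush: Bystander: brush lying at the left. Leave alone.
- cigar1_mid (a point): Centre of a loose box-pressed brown cigar, square section 20 x 20 mm, 150 mm long along its x axis, gold band near one end, about 30 g (None if absent). Lies on the table at the right, roughly along x. Either end may face the wall. It may take any groove.
- cigar2_mid (a point): Centre of a loose box-pressed brown cigar, square section 20 x 20 mm, 150 mm long along its x axis, gold band near one end, about 30 g (None if absent). Lies on the table at the right, roughly along x. Either end may face the wall. It may take any groove.
- cigar3_mid (a point): Centre of a loose box-pressed brown cigar, square section 20 x 20 mm, 150 mm long along its x axis, gold band near one end, about 30 g (None if absent). Lies on the table at the right, roughly along x. Either end may face the wall. It may take any groove.
- cigar4_mid (a point): Centre of a loose box-pressed brown cigar, square section 20 x 20 mm, 150 mm long along its x axis, gold band near one end, about 30 g (None if absent). Lies on the table at the right, roughly along x. Either end may face the wall. It may take any groove.
- cam_axis (a point): Point on the cam knob's vertical axis, 66 mm above the table, within its orange grip bar. The bar spans 43 to 79 mm above the table, is 70 mm long and 16 mm thick; it lies along the jig's x axis when joint cam is 0 and turns with it. The point itself is fixed to the jig and does not turn.
- jig: Fixed bench jig: plywood base 268 x 415 mm, 8 mm thick. Origin 12 mm below the table top, under the middle of the tray's place. +x (away from the robot) points to the green ram housing (top 58 mm up), +y (robot's left) to the side fence (face at y = +92 mm, top 36 mm above the table) and the red flywheel, -y to the orange cam knob. Low front fence at x = -86.5 mm.
- ram (a joint): Travel of the steel ram (m), 0 at rest, 0.029 in mid-stroke, driven by the flywheel. The ram is a bar across the tray's far end, 30 to 48 mm above the table; its pushing face is at the jig's x = +100.5 mm at rest and +71.5 mm in mid-stroke.
- tray: Loose wooden mould tray, 170 (x) x 184 (y) mm, 0.5 kg, on the jig base; origin at its underside's centre, axes like the jig's. Floor 12 mm thick; four grooves along x, 26 mm wide, centres at y = -69, -23, 23, 69 mm, between ridges whose tops are 20 mm above the underside. It starts 3 to 8 mm off the side fence; seated there its origin is at y = 0 in the jig's frame. Never lifted.
- tray_wall (a point): Middle of the inner face of the tray's end wall, at the near (-x) end, x = -80 mm in the tray's frame, 20 mm above its underside; wall top 28 mm above the underside. A cigar touching it has its centre at the tray's x = -5 mm; the ram leaves it at about -2 to -4 mm. Lay cigars with centre at about x = +6 mm, at most +20 mm, to be clear of the resting ram.
- cam (a joint): Angle of the cam knob (rad), 0 to 3.0, growing counter-clockwise seen from above. Near 0 the lobe points away from the tray; turned on, it meets the tray, slides it to the fence and bears on it at about 1.9 rad, where it goes stiff (0.2 to 0.3 Nm). It stays where left. Turning freely takes 0.06 Nm, pushing the tray about 0.2 Nm. Two grasps are usual.

How it is judged:
By the outcome, as a careful person would: the job done as asked, in the order asked, and still so for the second after the job is handed in, with the robot touching nothing.
Of cigar1, cigar2, cigar3, cigar4 only 3 to 4 are there at a start; the rules pass over those that are not, and their reading is None.
At some moment in a run one of cigar1, cigar2, cigar3, cigar4 may be knocked a few centimetres aside while the robot is not near it.
Once in a run the grip may slacken for a moment while it holds something.
It also fails if it takes over 192 s, if anything falls off the work surface, if the arm or the gripper's body presses on something with over 40 N, if the wrist force passes 120 N, or if a joint passes its speed limit or range.

### The arm

A 7-joint arm with a two-finger parallel gripper is mounted at the origin on the work surface. World frame = base frame: x ahead of the robot, y to its left, z up, the work surface at z = 0. Lengths are in m, angles in rad, forces in N, time in s.
With the tool pointing down it reaches from about 0.35 to 0.775 m from the base axis. Payload 3.1 kg.
Tool frame: the origin (TCP) lies at the very end of the fingers, on their centre line; the grasp point (between the pads) lies arm.hold_point_z behind it (arm.hold_point_z is the distance from the TCP to the grasp point, in m); x points along the fingers, y is the direction in which the jaws open and shut, and the axes are right-handed (so a half turn about x gives the same grasp; the last joint's range is limited). The gripper opens to 85 mm and grips with 20 to 120 N. Pads are 22 mm wide; open, the fingers measure 114 mm over their backs; the gripper's body (76 mm by 85 mm) begins 54 mm behind the grasp point. The pads swing forward as they close: fully open they stand 13 mm farther back than shut.
Start: joints at [-1.242, 0.311, 0.014, 1.512, -0.004, 1.319, -0.027], TCP at [0.199, 0.513, 0.205] pointing down, gripper open.
Joint ranges: [-2.7, 2.7], [-0.3, 1.91], [-1.27, 1.3], [0.12, 2.57], [-1.44, 4.58], [0.2, 2.03], [-3.05, 3.05]. Speed limits (rad/s): [2.79, 2.79, 3.14, 3.14, 3.14, 3.14, 3.14].

### API

Orientations are given as a unit quaternion [w, x, y, z].
In Python, from bench import arm, vision, job_done gives the robot as it stands.
- The arm moves only by the tool move_arm, never from a script. Its argument "increments" is a list that holds one entry, the list of rows, each a list of 7 numbers: the shift along the tool's x, y, z in cm, then the turn, a rotation vector about the tool's x, y, z in degrees, then the gripper's target within -1 to 1 (fully open at 1, half-way at 0, shut at -1). A call has 1 to 12 rows; each row is the pose to reach, as a shift and turn from the pose commanded when the call began, along the tool's axes at that moment; what a row does not reach only later rows make up. A row lasts 1/12 s, in which the tool goes at most 41.7 mm and 7.16 degrees, less where a joint would pass 70% of its speed; a pose out of reach is approached as far as the arm can. A call with a gripper value outside its range is refused whole. The fingers move at their own pace and stop on an object; "grip_force" is the grip in N (left out, the last holds). Time passes only in rows, so rows that repeat a pose let the fingers close. It gives the time, the measured TCP pose, the force and the opening at its end, in the units of the state.
- arm.state(): the state, without advancing time (a new reading comes with each control period).
- vision.camera(name): name is "side" or "top"; returns the picture (384x512x3 uint8, blue, green, red); there is no depth.
- vision.get_calibration(name): a dict with "fx", "fy", "cx", "cy" (pixels), "rvec" (rotation vector, rad) and "tvec" (3), from world to camera coordinates, as OpenCV has them. Camera axes: x right, y down, z forward; pixel columns grow to the right and rows downward; lengths in m; the calibration is good to about 2 mm. A picture is of the moment at which its call begins. get_calibration takes no time and is no camera call.
- job_done(): hands the job in, once; it reports no verdict.
The state is a dict: "t": time; "qpos": joint angles; "joint_velocities": joint speeds; "joint_efforts": joint torques, N m; "ee_pos": TCP position; "eef_rot": TCP orientation; "ft_force": force on the tool from outside, world axes, zero at the start; "torque": the same for the moment, N m; "grip_width": finger opening in m.
Only numpy, scipy, OpenCV 4.12 (cv2) and the standard library are available. Lean on these libraries where they do the work, as an engineer would, in place of code of your own. Each camera call takes 0.05 s, during which the arm holds its last target. There are 200 camera calls.

## Working session

There is one attempt and no reset: what is moved stays moved. The work goes in short steps, Python scripts to look and compute and a tool call to move; the robot and the scene stay as the last step left them, time stands still between calls to the robot, and variables do not carry over. Pictures are saved under pics/ and viewed, about 12 in all and at most 16, crops included, and the job is handed in when it is done.

Besides the shell and the picture viewer there is one more tool, called after "Call:" in YAML: its name, and indented under it one key for each argument. move_arm: Moves the arm, as the interface text tells. Its arguments: {"type":"object","properties":{"increments":{"type":"array","items":{"type":"array","items":{"type":"array","items":{"type":"number"}}}},"grip_force":{"type":"number"}},"required":["increments"]}

```bash
mkdir -p pics; ls; cat > h.py <<'E'
import numpy as np, cv2
from bench import arm, vision, job_done
def cal(n):
    c=vision.get_calibration(n);K=np.array([[c['fx'],0,c['cx']],[0,c['fy'],c['cy']],[0,0,1.]])
    return K,cv2.Rodrigues(np.array(c['rvec'],float))[0],np.array(c['tvec'],float).ravel()
def p2w(n,u,v,z):
    K,R,t=cal(n);d=R.T@np.linalg.inv(K)@[u,v,1];C=-R.T@t
    return C+d*(z-C[2])/d[2]
def w2p(n,P):
    K,R,t=cal(n);q=K@(R@np.array(P,float)+t);return q[:2]/q[2]
def snap(n,f,box=None,s=1):
    im=np.ascontiguousarray(vision.camera(n))
    if box: im=im[box[1]:box[3],box[0]:box[2]]
    if s!=1: im=cv2.resize(im,None,fx=s,fy=s,interpolation=cv2.INTER_CUBIC)
    cv2.imwrite('pics/'+f,im)
E
python3 - <<'E'
from h import *
s=arm.state();print(s,arm.hold_point_z)
for n in('top','side'):
    snap(n,n+'0.png',None,1.5);K,R,t=cal(n);print(n,K[0,0],-R.T@t,R[2])
E
```

```text
pics
{'t': 0.0, 'qpos': array([-1.24169252,  0.31169018,  0.01402435,  1.51309008, -0.00441387,
        1.31920085, -0.02719107]), 'joint_velocities': array([ 3.03249251e-04,  1.18867668e-03, -4.73333030e-04, -3.75546911e-05,
        7.82606670e-05, -6.69887540e-04, -1.46531095e-03]), 'joint_efforts': array([ 5.70721004e-04, -3.79921746e+01,  1.46389450e-01, -2.30591547e+01,
        1.21910451e-02,  1.33738932e-02,  1.00137149e-05]), 'ee_pos': array([0.19901149, 0.5118672 , 0.20412737]), 'eef_rot': array([ 0.69487004,  0.12950663,  0.6951128 , -0.13115588]), 'ft_force': array([ 0.21711643, -0.62985982, -1.45207073]), 'torque': array([-0.00697433, -0.01867505, -0.0148357 ]), 'grip_width': 0.08546167380820183} 0.0187
top 458.0648807842479 [0.36688123 0.00800539 1.35882223] [ 0.16403146  0.00104079 -0.98645456]
side 458.08062750981776 [-0.05166717 -1.15661586  1.06203669] [ 0.38297615  0.7021427  -0.60027069]
```

View pics/top0.png

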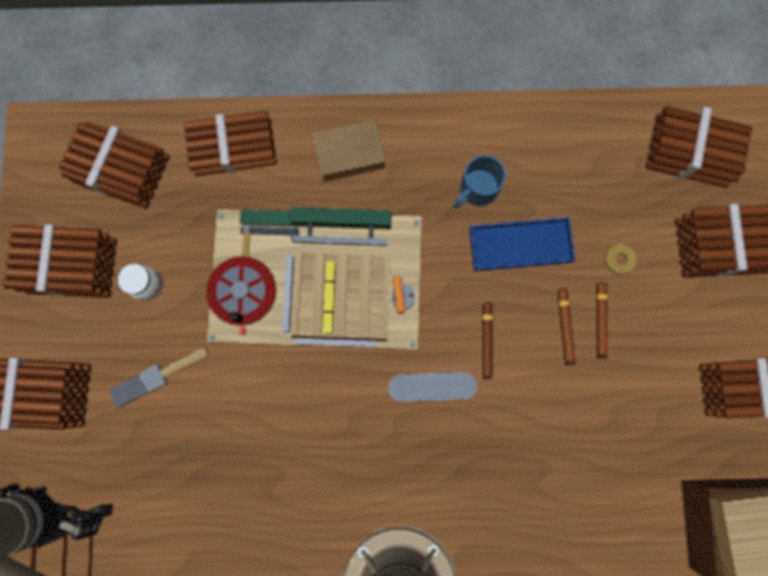

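View pics/side0.png

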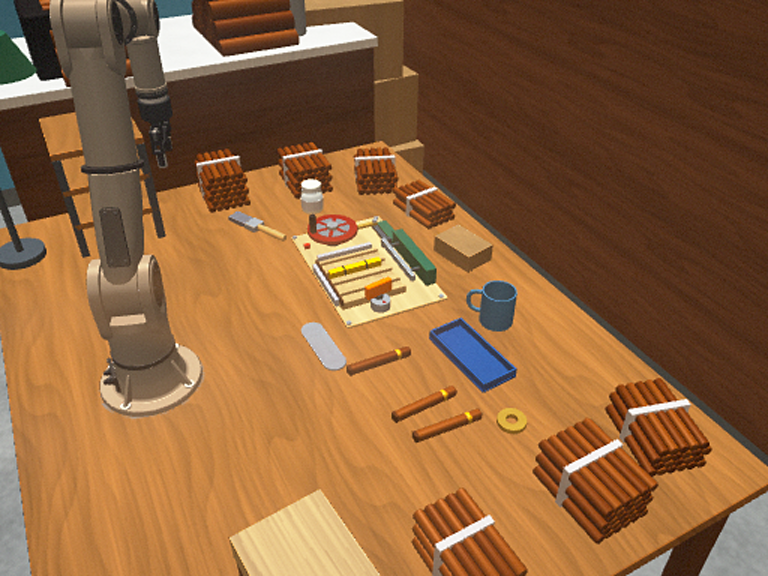

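The top view shows three cigars (near (487,340), (566,326) and (602,320) in the 1.5x picture), the gauge in the second groove from the left at (329,297), the knob at (400,295) and the box at (522,244). I'll enlarge both areas.

```bash
python3 - <<'E'
from h import *
im=np.ascontiguousarray(vision.camera('top'))
a=im[130:245,130:290];b=im[130:270,250:440]
cv2.imwrite('pics/jig.png',cv2.resize(a,None,fx=5,fy=5,interpolation=cv2.INTER_CUBIC))
cv2.imwrite('pics/cig.png',cv2.resize(b,None,fx=4,fy=4,interpolation=cv2.INTER_CUBIC))
E
```

```text
(no output)
```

View pics/jig.png

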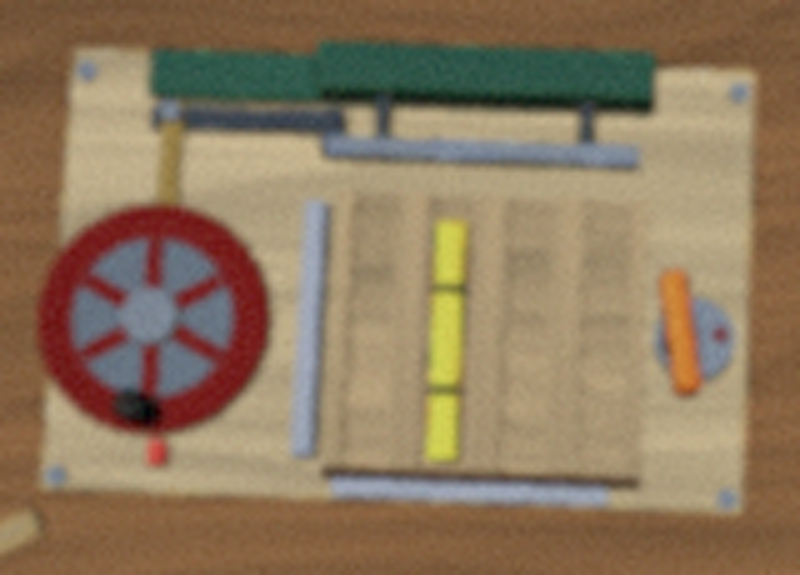

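View pics/cig.png

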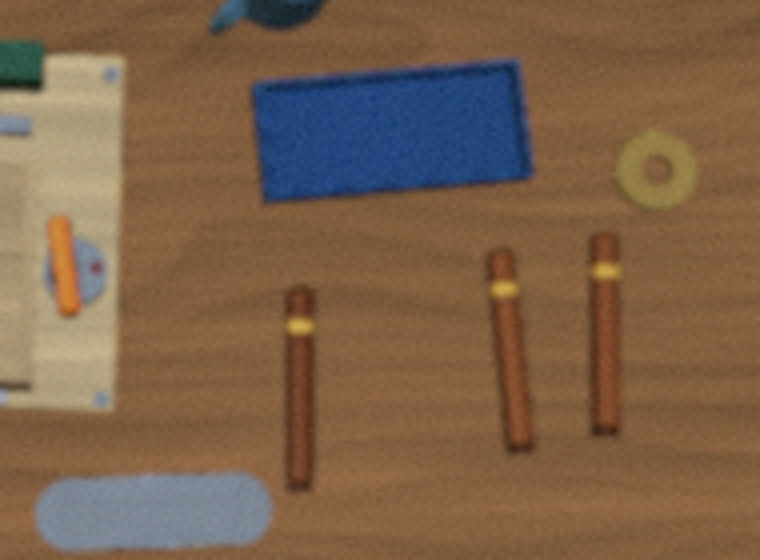

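The jig is turned a couple of degrees. The gauge spans about (449,220)-(442,460) in its crop. The cigars span (300,290)-(299,488), (500,252)-(520,448) and (605,236)-(604,432) in theirs. I'll turn these into positions.

```bash
python3 - <<'E'
from h import *
J=lambda x,y,z:p2w('top',130+(x+.5)/5-.5,130+(y+.5)/5-.5,z)
C=lambda x,y,z:p2w('top',250+(x+.5)/4-.5,130+(y+.5)/4-.5,z)
np.set_printoptions(precision=4,suppress=True)
b=[J(75,48,.008),J(757,70,.008),J(742,513,.008),J(42,490,.008)]
for p in b:print('base',p)
print('sides',[np.linalg.norm(b[i]-b[(i+1)%4]) for i in range(4)])
def seg(n,p,q):
    d=p-q;print(n,'mid',(p+q)/2,'len',np.linalg.norm(d),'yaw deg',np.degrees(np.arctan2(d[1],d[0])))
seg('gauge',J(450,219,.042),J(442,461,.042))
seg('bar',J(674,268,.079),J(688,395,.079))
seg('fence',J(318,200,.036),J(304,458,.036))
seg('fenceface',J(328,200,.036),J(315,458,.036))
seg('front',J(332,488,.036),J(608,496,.036))
seg('ramface',J(323,157,.048),J(637,166,.048))
print('trayTL',J(345,195,.02),'TR',J(650,205,.02),'BL',J(325,470,.036),'BR',J(638,482,.036))
print('hub',J(150,315,.054),'rim',J(38,315,.054),J(270,318,.054),J(158,205,.054),J(148,432,.054),'disc',J(695,337,.032), 'spot',J(721,335,.032))
for n,p,q in(('c1',(300,288),(299,489)),('c2',(500,250),(520,450)),('c3',(605,234),(604,434))):
    seg(n,C(*p,.02),C(*q,.02))
t=[C(253,86,.025),C(518,60,.025),C(532,178,.025),C(265,202,.025)]
print(t,sum(t)/4)
E
```

```text
base [0.7296 0.3505 0.008 ]
base [ 0.7057 -0.0635  0.008 ]
base [ 0.4388 -0.0463  0.008 ]
base [0.4619 0.3652 0.008 ]
sides [np.float64(0.41464361109694564), np.float64(0.26745334242639845), np.float64(0.4121867212555686), np.float64(0.2680332709865486)]
gauge mid [0.5414 0.1235 0.042 ] len 0.14140547779861468 yaw deg -2.403319830929574
bar mid [ 0.5378 -0.0122  0.079 ] len 0.07257231461723986 yaw deg 4.7523091229243875
fence mid [0.5506 0.2027 0.036 ] len 0.15176897668202324 yaw deg -3.053162069105891
fenceface mid [0.5505 0.1966 0.036 ] len 0.15175240913856738 yaw deg -2.8760180057568556
front mid [0.453  0.1111 0.036 ] len 0.15914999066277832 yaw deg 87.00483419700856
ramface mid [0.6447 0.1022 0.048 ] len 0.18375154971456784 yaw deg 86.94257054946623
trayTL [0.6322 0.1848 0.02  ] TR [0.6218 0.0034 0.02  ] BL [0.4677 0.1946 0.036 ] BR [0.4565 0.0142 0.036 ]
hub [0.5578 0.2928 0.054 ] rim [0.5593 0.3574 0.054 ] [0.5544 0.2237 0.054 ] [0.6222 0.2889 0.054 ] [0.4903 0.2931 0.054 ] disc [ 0.5404 -0.021   0.032 ] spot [ 0.5413 -0.0362  0.032 ]
c1 mid [ 0.4515 -0.1817  0.02  ] len 0.14604347250433553 yaw deg -2.975533533859612
c2 mid [ 0.4759 -0.3366  0.02  ] len 0.1464206974566675 yaw deg 1.9470510144983753
c3 mid [ 0.486  -0.4064  0.02  ] len 0.1467874420938244 yaw deg -4.532813677500676
[array([ 0.6761, -0.1569,  0.025 ]), array([ 0.6912, -0.3555,  0.025 ]), array([ 0.6015, -0.3599,  0.025 ]), array([ 0.5882, -0.162 ,  0.025 ])] [ 0.6393 -0.2586  0.025 ]
```

```bash
cat >> h.py <<'E'
from scipy.spatial.transform import Rotation as Ro
np.set_printoptions(precision=4,suppress=True)
# jig frame
YAW=-3.1; ex=np.array([np.cos(np.radians(YAW)),np.sin(np.radians(YAW))]); ey=np.array([-ex[1],ex[0]])
O=ex*.537+ey*.134
def jw(x,y): return O+ex*x+ey*y
def wj(p): p=np.array(p[:2])-O; return np.array([p@ex,p@ey])
def Rd(jaw):
    a=np.radians(jaw);y=np.array([np.cos(a),np.sin(a),0]);x=np.array([0,0,-1.])
    return np.column_stack([x,y,np.cross(x,y)])
def now():
    s=arm.state();q=s['eef_rot'];R=Ro.from_quat([q[1],q[2],q[3],q[0]]).as_matrix()
    return s,R
def info():
    s,R=now();print('t',round(s['t'],2),'tcp',s['ee_pos'],'jaw',round(np.degrees(np.arctan2(R[1,1],R[0,1])),1),'grip',round(s['grip_width'],4),'F',s['ft_force'],'tq',s['torque'])
def plan(calls):
    """calls: list of lists of (x,y,z,jaw); prints shift cm/rotvec deg from start of each call"""
    s,R=now();p=s['ee_pos']
    for c in calls:
        for w in c:
            d=R.T@(np.array(w[:3])-p)*100;r=Ro.from_matrix(R.T@Rd(w[3])).as_rotvec(degrees=True)
            print(np.round(d,2).tolist(),np.round(r,1).tolist(),'rows>=',int(np.ceil(max(np.linalg.norm(d)/4.17,np.linalg.norm(r)/7.16))))
        print('--');p=np.array(w[:3]);R=Rd(w[3])
E
python3 - <<'E'
from h import *
print('jig',O,'gauge j',wj((.5414,.1235)),'cam j',wj((.5378,-.0122)),'mug',p2w('top',322,120,.09))
plan([[(.541,.1235,.15,87.5)]])
E
```

```text
jig [0.5435 0.1048] gauge j [-0.0031  0.0186] cam j [ 0.0007 -0.1171] mug [ 0.7519 -0.1789  0.09  ]
[5.48, -23.82, 45.95] [-18.7, -0.0, 0.1] rows>= 13
--
```

Call:
move_arm:
  increments:
    - [[2.5,-12,23,0,0,0,0.2],[2.5,-12,23,0,0,0,0.2],[2.5,-12,23,0,0,0,0.2],[2.5,-12,23,0,0,0,0.2],[2.5,-12,23,0,0,0,0.2],[2.5,-12,23,0,0,0,0.2],[2.5,-12,23,0,0,0,0.2],[2.5,-12,23,0,0,0,0.2]]
  grip_force: 50

```text
t: 0.82
ee_pos: [0.3734, 0.3125, 0.1797]
eef_rot: [0.695, 0.133, 0.694, -0.135]
ft_force: [-0.9, 0.5, -0.2]
grip_width: 0.0515
```

Call:
move_arm:
  increments:
    - [[3,-11.8,23,-18.7,0,0,0.2],[3,-11.8,23,-18.7,0,0,0.2],[3,-11.8,23,-18.7,0,0,0.2],[3,-11.8,23,-18.7,0,0,0.2],[3,-11.8,23,-18.7,0,0,0.2],[3,-11.8,23,-18.7,0,0,0.2],[3,-11.8,23,-18.7,0,0,0.2],[3,-11.8,23,-18.7,0,0,0.2]]

```text
t: 1.48
ee_pos: [0.5449, 0.1174, 0.1493]
eef_rot: [0.707, 0.017, 0.706, -0.021]
ft_force: [-0.3, -0.0, -0.0]
grip_width: 0.0511
```

```bash
python3 - <<'E'
from h import *
info();plan([[(.541,.1235,.06,87.5),(.541,.1235,.031,87.5)]])
snap('side','s1.png',(180,130,320,240),5)
print('gauge ends px in crop',[(w2p('side',[*jw(x,.0186),.042])-[180,130])*5 for x in(-.073,.067)])
E
```

```text
t 1.48 tcp [0.5449 0.1174 0.1493] jaw 86.9 grip 0.0511 F [-0.2813 -0.0156 -0.0363] tq [-0.0689 -0.0195 -0.0271]
[8.92, 0.63, -0.44] [-0.6, 0.1, 0.3] rows>= 3
[11.82, 0.64, -0.45] [-0.6, 0.1, 0.3] rows>= 3
--
gauge ends px in crop [array([195.2799, 256.0367]), array([365.594 , 210.9862])]
```

View pics/s1.png

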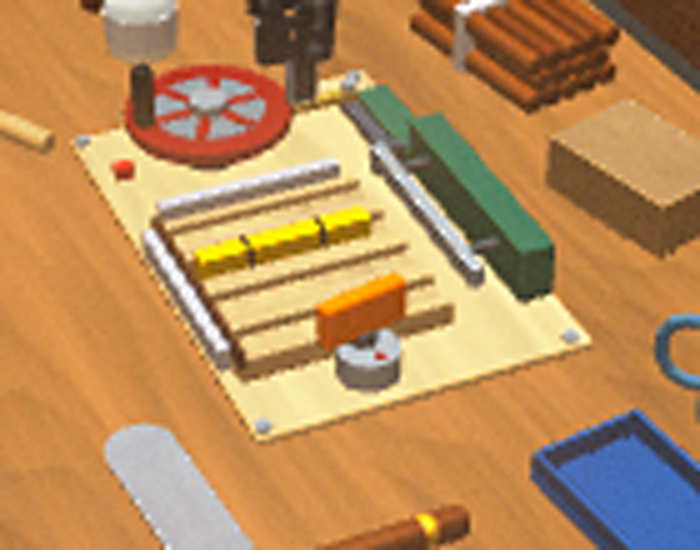

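The side view agrees with the top estimate of the gauge: its top runs from (195,257) to (368,214) in the crop. I'll descend and grip.

Call:
move_arm:
  increments:
    - [[8,0.6,-0.4,-0.5,0,0,0.1],[8,0.6,-0.4,-0.5,0,0,0.1],[8,0.6,-0.4,-0.5,0,0,0.1],[8,0.6,-0.4,-0.5,0,0,0.1]]

```text
t: 1.87
ee_pos: [0.5348, 0.1329, 0.0685]
eef_rot: [0.705, 0.011, 0.709, -0.011]
ft_force: [0.5, -0.7, 1.1]
grip_width: 0.0471
```

```bash
python3 - <<'E'
from h import *
info();plan([[(.541,.1235,.031,87.5)]])
E
```

```text
t 1.87 tcp [0.5348 0.1329 0.0685] jaw 88.2 grip 0.0471 F [ 0.4814 -0.7324  1.0778] tq [-0.0007 -0.0675 -0.0507]
[3.75, -0.92, 0.67] [0.7, -0.4, 0.0] rows>= 1
--
```

Call:
move_arm:
  increments:
    - [[0,0,0,0,0,0,0.1],[0,0,0,0,0,0,0.1],[0,0,0,0,0,0,0.1],[0,0,0,0,0,0,0.1]]

```text
t: 2.2
ee_pos: [0.5397, 0.1307, 0.0723]
eef_rot: [0.708, 0.013, 0.706, -0.012]
ft_force: [-0.1, 0.2, 0.5]
grip_width: 0.0471
```

```bash
python3 - <<'E'
from h import *
info();plan([[(.541,.1235,.031,87.5)]])
E
```

```text
t 2.2 tcp [0.5397 0.1307 0.0723] jaw 88.0 grip 0.0471 F [-0.1216  0.1926  0.5064] tq [ 0.0149 -0.0381 -0.029 ]
[4.13, -0.72, 0.14] [0.5, 0.2, -0.1] rows>= 2
--
```

Call:
move_arm:
  increments:
    - [[1,-0.7,0.1,0.5,0,0,0.1],[2,-0.7,0.1,0.5,0,0,0.1],[3,-0.7,0.1,0.5,0,0,0.1],[4,-0.7,0.1,0.5,0,0,0.1],[4,-0.7,0.1,0.5,0,0,0.1],[4,-0.7,0.1,0.5,0,0,0.1],[4,-0.7,0.1,0.5,0,0,0.1],[4,-0.7,0.1,0.5,0,0,0.1]]

```text
t: 2.87
ee_pos: [0.5393, 0.1235, 0.0306]
eef_rot: [0.707, 0.016, 0.707, -0.016]
ft_force: [0.1, 0.8, 0.8]
grip_width: 0.0467
```

```bash
python3 - <<'E'
from h import *
info();plan([[(.541,.1235,.031,87.5)]])
E
```

```text
t 2.87 tcp [0.5393 0.1235 0.0306] jaw 87.5 grip 0.0467 F [0.0652 0.8315 0.7631] tq [ 0.0756 -0.0104  0.0181]
[-0.04, 0.01, 0.17] [-0.0, 0.1, -0.0] rows>= 1
--
```

Close and lift.

Call:
move_arm:
  increments:
    - [[0,0,0,0,0,0,-0.4],[0,0,0,0,0,0,-0.8],[0,0,0,0,0,0,-0.8],[0,0,0,0,0,0,-0.8],[0,0,0,0,0,0,-0.8],[0,0,0,0,0,0,-0.8]]

```text
t: 3.37
ee_pos: [0.5389, 0.1233, 0.0303]
eef_rot: [0.707, 0.016, 0.707, -0.016]
ft_force: [1.2, -0.8, -0.7]
grip_width: 0.0086
```

Call:
move_arm:
  increments:
    - [[-1.5,0,0,0,0,0,-0.8],[-4,0,0,0,0,0,-0.8],[-7,0,0,0,0,0,-0.8],[-10,0,0,0,0,0,-0.8],[-12,0,0,0,0,0,-0.8],[-12,0,0,0,0,0,-0.8],[-12,0,0,0,0,0,-0.8],[-12,0,0,0,0,0,-0.8]]

```text
t: 4.03
ee_pos: [0.538, 0.1232, 0.1493]
eef_rot: [0.706, 0.016, 0.708, -0.016]
ft_force: [-0.7, -0.2, -0.8]
grip_width: 0.0086
```

```bash
python3 - <<'E'
from h import *
info();plan([[(.6,-.08,.15,46)],[(.639,-.268,.15,4.3)],[(.639,-.268,.017,4.3)]])
E
```

```text
t 4.03 tcp [0.538  0.1232 0.1493] jaw 87.5 grip 0.0086 F [-0.6928 -0.1871 -0.7907] tq [ 0.008  -0.0163 -0.0011]
[-0.07, -20.03, 7.09] [41.5, -0.1, 0.1] rows>= 6
--
[0.0, -10.81, 15.87] [41.7, 0.0, 0.0] rows>= 6
--
[13.3, 0.0, 0.0] [0.0, 0.0, 0.0] rows>= 4
--
```

The opening is 8.6 mm, so the gauge isn't held. I'll look.

```bash
python3 - <<'E'
from h import *
a=np.ascontiguousarray(vision.camera('side'))[60:240,150:330];b=np.ascontiguousarray(vision.camera('top'))[130:240,150:290]
a=cv2.resize(a,(550,550),interpolation=cv2.INTER_CUBIC);cv2.imwrite('pics/s2.png',a)
info()
E
```

```text
t 4.13 tcp [0.5375 0.1231 0.1485] jaw 87.5 grip 0.0084 F [-0.5202  0.7286 -0.202 ] tq [-0.0204  0.0116 -0.0934]
```

View pics/s2.png

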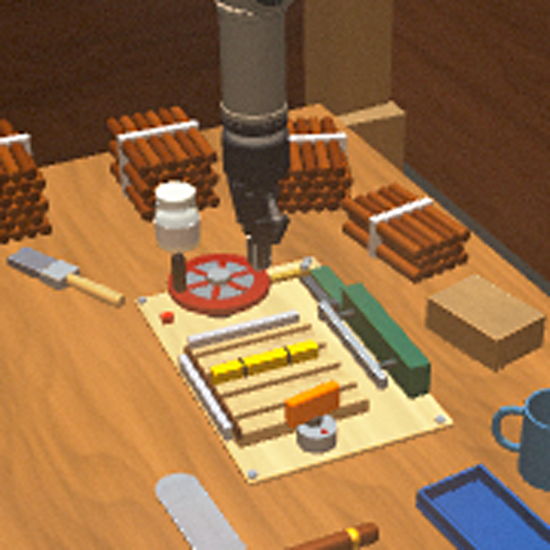

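```bash
python3 - <<'E'
from h import *
s,R=now();print(w2p('side',s['ee_pos']),w2p('top',s['ee_pos']))
im=np.ascontiguousarray(vision.camera('side'))[95:165,195:275];print(im.shape)
a=cv2.resize(im,None,fx=5,fy=5,interpolation=cv2.INTER_CUBIC)
b=np.ascontiguousarray(vision.camera('top'))[125:215,160:260]
b=cv2.resize(b,None,fx=4,fy=4,interpolation=cv2.INTER_CUBIC)
c=np.zeros((360,800,3),np.uint8);c[:350,:400]=a;c[:,400:800]=b;cv2.imwrite('pics/s3.png',c)
E
```

```text
[234.6766 153.3563] [215.4189 193.6829]
(70, 80, 3)
```

View pics/s3.png

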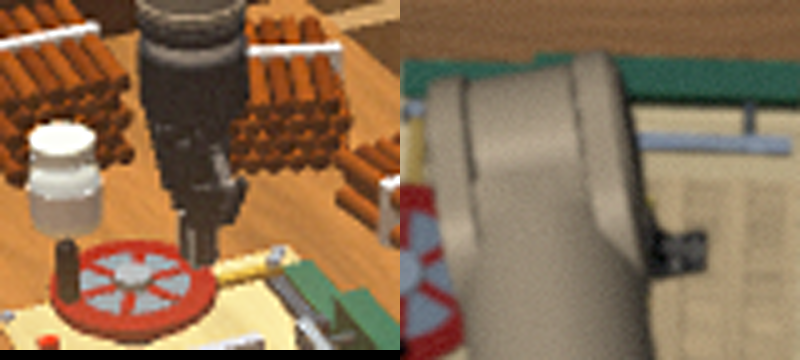

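The visible fingertips are about 5 px above the projected TCP, so they're either roughly 18 mm higher or shifted. I'll probe by lowering the open jaws in small steps and watching the force.

Call:
move_arm:
  increments:
    - [[4,0,0.3,0,0,0,0.1],[8,0,0.3,0,0,0,0.1],[10,0,0.3,0,0,0,0.1],[11.5,0,0.3,0,0,0,0.1],[12,0,0.3,0,0,0,0.1],[12,0,0.3,0,0,0,0.1],[12,0,0.3,0,0,0,0.1],[12,0,0.3,0,0,0,0.1]]

```text
t: 4.9
ee_pos: [0.5432, 0.1234, 0.0315]
eef_rot: [0.708, 0.016, 0.706, -0.015]
ft_force: [0.3, -1.2, 0.0]
grip_width: 0.0472
```

Call:
move_arm:
  increments:
    - [[0.2,0,0,0,0,0,0.1],[0.4,0,0,0,0,0,0.1],[0.4,0,0,0,0,0,0.1],[0.4,0,0,0,0,0,0.1]]

```text
t: 5.23
ee_pos: [0.5419, 0.1232, 0.0265]
eef_rot: [0.707, 0.016, 0.707, -0.016]
ft_force: [-0.5, -0.6, 0.7]
grip_width: 0.0474
```

Call:
move_arm:
  increments:
    - [[0.2,0,0,0,0,0,0.1],[0.4,0,0,0,0,0,0.1],[0.4,0,0,0,0,0,0.1],[0.4,0,0,0,0,0,0.1]]

```text
t: 5.57
ee_pos: [0.5416, 0.1231, 0.022]
eef_rot: [0.707, 0.016, 0.707, -0.016]
ft_force: [-0.2, -0.2, 0.4]
grip_width: 0.0471
```

```bash
python3 - <<'E'
from h import *
info()
E
```

```text
t 5.57 tcp [0.5416 0.1231 0.022 ] jaw 87.5 grip 0.0471 F [-0.1998 -0.219   0.4154] tq [ 0.0107  0.013  -0.0099]
```

Call:
move_arm:
  increments:
    - [[0,0,0,0,0,0,-0.8],[0,0,0,0,0,0,-0.8],[0,0,0,0,0,0,-0.8],[0,0,0,0,0,0,-0.8],[0,0,0,0,0,0,-0.8],[0,0,0,0,0,0,-0.8]]

```text
t: 6.07
ee_pos: [0.5419, 0.1232, 0.0222]
eef_rot: [0.707, 0.016, 0.707, -0.016]
ft_force: [0.6, -0.5, 0.1]
grip_width: 0.0086
```

Call:
move_arm:
  increments:
    - [[0.3,0,0,0,0,0,-0.8],[0.3,0,0,0,0,0,-0.8],[0.3,0,0,0,0,0,-0.8]]

```text
t: 6.32
ee_pos: [0.5415, 0.1231, 0.0189]
eef_rot: [0.707, 0.016, 0.707, -0.016]
ft_force: [-0.7, 0.9, 0.0]
grip_width: 0.0084
```

Call:
move_arm:
  increments:
    - [[0.3,0,0,0,0,0,-0.8],[0.3,0,0,0,0,0,-0.8],[0.3,0,0,0,0,0,-0.8]]

```text
t: 6.57
ee_pos: [0.5422, 0.1233, 0.0164]
eef_rot: [0.707, 0.016, 0.707, -0.016]
ft_force: [0.8, 1.1, 1.2]
grip_width: 0.0088
```

Call:
move_arm:
  increments:
    - [[0.2,0,0,0,0,0,-0.8],[0.2,0,0,0,0,0,-0.8],[0.2,0,0,0,0,0,-0.8]]

```text
t: 6.82
ee_pos: [0.5423, 0.1233, 0.0163]
eef_rot: [0.707, 0.016, 0.707, -0.015]
ft_force: [-3.7, -0.7, 12.0]
grip_width: 0.0085
```

```bash
python3 - <<'E'
from h import *
info();s,R=now()
for dz in(0,.01,.02,.025):print(dz,w2p('side',s['ee_pos']+[0,0,dz]),(w2p('side',s['ee_pos']+[0,0,dz])-[180,95])*5)
snap('side','s4.png',(180,95,300,215),5)
E
```

```text
t 6.82 tcp [0.5423 0.1233 0.0163] jaw 87.5 grip 0.0085 F [-3.6911 -0.6678 11.9855] tq [-0.1782  0.8295 -0.0264]
0 [236.7012 182.0586] [283.5059 435.2932]
0.01 [236.6387 179.954 ] [283.1933 424.77  ]
0.02 [236.5757 177.8349] [282.8786 414.1743]
0.025 [236.5441 176.7698] [282.7204 408.849 ]
```

View pics/s4.png

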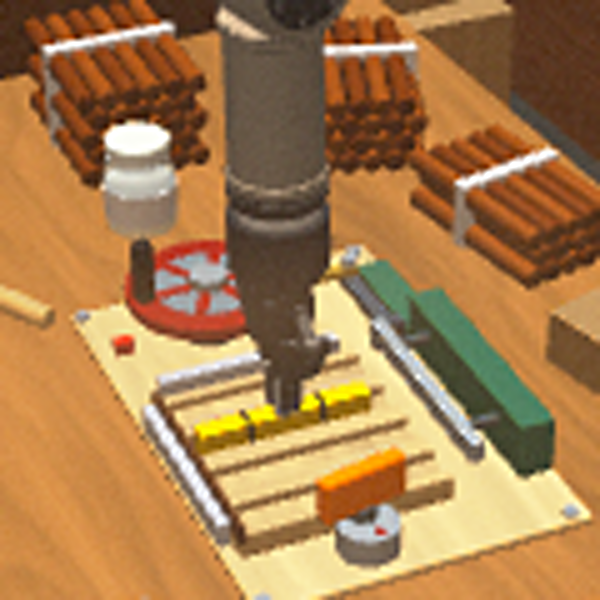

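The fingertips rest on the gauge top (real z 42 mm) at a reported z of 16.4 mm, and the horizontal position is right. So the real tips are about 25.6 mm above the reported TCP, and I'll build that into the helpers. Now reopen and grip lower.

```bash
cat >> h.py <<'E'
ZO=.0256  # real tip z = reported z + ZO (measured on gauge top)
_n=now
def now():
    s,R=_n(); s['ee_pos']=np.array(s['ee_pos'])+[0,0,ZO]; return s,R
E
python3 - <<'E'
from h import *
info();plan([[(.541,.1235,.03,87.5)]])
E
```

```text
t 6.87 tcp [0.5423 0.1233 0.0419] jaw 87.5 grip 0.0088 F [-2.5955 -0.6167 12.0983] tq [-0.1481  0.8065 -0.0545]
[1.19, 0.01, -0.13] [-0.0, 0.0, -0.0] rows>= 1
--
```

Call:
move_arm:
  increments:
    - [[-3,0,0,0,0,0,0.1],[-3,0,0,0,0,0,0.1],[-3,0,0,0,0,0,0.1],[-3,0,0,0,0,0,0.1],[-3,0,0,0,0,0,0.1]]

```text
t: 7.28
ee_pos: [0.5408, 0.123, 0.0432]
eef_rot: [0.706, 0.015, 0.708, -0.016]
ft_force: [-0.2, -0.4, 0.3]
grip_width: 0.0469
```

Call:
move_arm:
  increments:
    - [[2,0,0,0,0,0,0.1],[3,0,0,0,0,0,0.1],[3.5,0,0,0,0,0,0.1],[3.8,0,0,0,0,0,0.1],[3.8,0,0,0,0,0,0.1],[3.8,0,0,0,0,0,0.1],[3.8,0,0,0,0,0,-0.3],[3.8,0,0,0,0,0,-0.8],[3.8,0,0,0,0,0,-0.8],[3.8,0,0,0,0,0,-0.8],[3.8,0,0,0,0,0,-0.8],[3.8,0,0,0,0,0,-0.8]]

```text
t: 8.28
ee_pos: [0.5426, 0.1234, 0.0071]
eef_rot: [0.708, 0.016, 0.706, -0.015]
ft_force: [0.2, -0.3, 4.4]
grip_width: 0.0164
```

Call:
move_arm:
  increments:
    - [[-1,0,0,0,0,0,-0.8],[-3,0,0,0,0,0,-0.8],[-6,0,0,0,0,0,-0.8],[-9,0,0,0,0,0,-0.8],[-11,0,0,0,0,0,-0.8],[-12,0,0,0,0,0,-0.8],[-12,0,0,0,0,0,-0.8],[-12,0,0,0,0,0,-0.8],[-12,0,0,0,0,0,-0.8],[-12,0,0,0,0,0,-0.8]]

```text
t: 9.12
ee_pos: [0.5402, 0.1229, 0.1241]
eef_rot: [0.705, 0.015, 0.708, -0.016]
ft_force: [0.3, 0.9, -0.9]
grip_width: 0.0162
```

```bash
python3 - <<'E'
from h import *
info();plan([[(.6,-.08,.15,46)],[(.637,-.266,.15,4.3)],[(.637,-.266,.06,4.3),(.637,-.266,.017,4.3)]])
E
```

```text
t 9.12 tcp [0.5402 0.1229 0.1497] jaw 87.5 grip 0.0162 F [ 0.278   0.9495 -0.8571] tq [-0.0433 -0.0324  0.0242]
[-0.03, -20.0, 6.87] [41.5, -0.2, 0.2] rows>= 6
--
[0.0, -10.81, 15.58] [41.7, 0.0, 0.0] rows>= 6
--
[9.0, 0.0, 0.0] [0.0, 0.0, 0.0] rows>= 3
[13.3, 0.0, 0.0] [0.0, 0.0, 0.0] rows>= 4
--
```

Call:
move_arm:
  increments:
    - [[0,-2,0.7,5,0,0,-0.8],[0,-5,1.7,10,0,0,-0.8],[0,-8,2.8,16,0,0,-0.8],[0,-11,3.8,22,0,0,-0.8],[0,-14,4.8,28,0,0,-0.8],[0,-17,5.9,34,0,0,-0.8],[0,-19,6.5,39,0,0,-0.8],[0,-20,6.9,41.5,0,0,-0.8],[0,-20,6.9,41.5,0,0,-0.8]]

```text
t: 9.87
ee_pos: [0.6012, -0.0836, 0.1249]
eef_rot: [0.654, 0.266, 0.655, -0.268]
ft_force: [-0.3, -0.5, -0.9]
grip_width: 0.0168
```

Call:
move_arm:
  increments:
    - [[0,-1.5,2,6,0,0,-0.8],[0,-3,4.5,12,0,0,-0.8],[0,-5,7,18,0,0,-0.8],[0,-7,10,24,0,0,-0.8],[0,-9,13,31,0,0,-0.8],[0,-10,14.8,37,0,0,-0.8],[0,-10.8,15.6,41.7,0,0,-0.8],[0,-10.8,15.6,41.7,0,0,-0.8],[0,-10.8,15.6,41.7,0,0,-0.8],[0,-10.8,15.6,41.7,0,0,-0.8],[0,-10.8,15.6,41.7,0,0,-0.8],[0,-10.8,15.6,41.7,0,0,-0.8]]

```text
t: 10.87
ee_pos: [0.6396, -0.2631, 0.1263]
eef_rot: [0.519, 0.481, 0.52, -0.479]
ft_force: [-0.3, -0.1, -0.6]
grip_width: 0.0161
```

```bash
python3 - <<'E'
from h import *
info();plan([[(.637,-.266,.06,4.3),(.637,-.266,.017,4.3)]])
snap('side','s5.png',(210,150,390,290),4)
E
```

```text
t 10.87 tcp [ 0.6396 -0.2631  0.1519] jaw 4.5 grip 0.0161 F [-0.3276 -0.1255 -0.5979] tq [0.053  0.0344 0.0162]
[9.19, -0.29, 0.29] [0.2, -0.1, -0.0] rows>= 3
[13.49, -0.29, 0.29] [0.2, -0.1, -0.0] rows>= 4
--
```

View pics/s5.png

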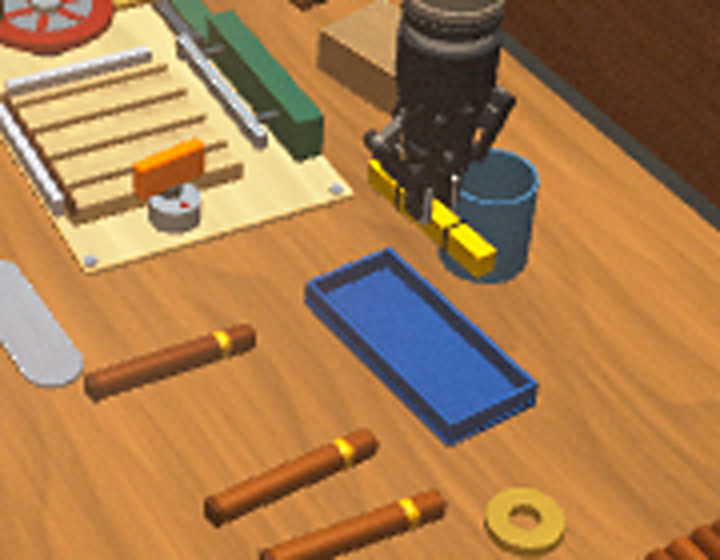

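The gauge is held level at (430,220) and aligned with the box. I'll lower it and release.

Call:
move_arm:
  increments:
    - [[3,-0.3,0.3,0,0,0,-0.8],[6,-0.3,0.3,0,0,0,-0.8],[9,-0.3,0.3,0,0,0,-0.8],[11,-0.3,0.3,0,0,0,-0.8],[12,-0.3,0.3,0,0,0,-0.8],[13,-0.3,0.3,0,0,0,-0.8],[13.4,-0.3,0.3,0,0,0,-0.8],[13.4,-0.3,0.3,0,0,0,-0.8],[13.4,-0.3,0.3,0,0,0,-0.8],[13.4,-0.3,0.3,0,0,0,-0.2],[13.4,-0.3,0.3,0,0,0,-0.2],[13.4,-0.3,0.3,0,0,0,-0.2]]

```text
t: 11.92
ee_pos: [0.6368, -0.2693, -0.0069]
eef_rot: [0.519, 0.481, 0.518, -0.481]
ft_force: [0.3, 0.0, -0.1]
grip_width: 0.0343
```

Call:
move_arm:
  increments:
    - [[0,0,0,0,0,0,-0.2],[0,0,0,0,0,0,-0.2],[-2,0,0,0,0,0,-0.2],[-5,0,0,0,0,0,-0.2],[-9,0,0,0,0,0,-0.2],[-11,0,0,0,0,0,-0.2],[-11,0,0,0,0,0,-0.2],[-11,0,0,0,0,0,-0.2],[-11,0,0,0,0,0,-0.2],[-11,0,0,0,0,0,-0.2]]

```text
t: 12.75
ee_pos: [0.6351, -0.2681, 0.1001]
eef_rot: [0.517, 0.481, 0.52, -0.481]
ft_force: [-0.2, -0.2, -0.2]
grip_width: 0.0341
```

```bash
python3 - <<'E'
from h import *
info();c=jw(.0007,-.117);print(c);plan([[(.59,-.14,.13,-40)],[(*c,.13,-85.2)],[(*c,.048,-85.2)]])
E
```

```text
t 12.75 tcp [ 0.6351 -0.2681  0.1257] jaw 4.3 grip 0.0341 F [-0.2164 -0.1848 -0.2466] tq [0.0374 0.0113 0.0472]
[ 0.5378 -0.0121]
[-0.39, -3.55, -13.11] [44.3, -0.0, 0.2] rows>= 7
--
[0.0, -12.22, -6.44] [45.2, 0.0, 0.0] rows>= 7
--
[8.2, 0.0, 0.0] [0.0, 0.0, 0.0] rows>= 2
--
```

Call:
move_arm:
  increments:
    - [[-0.4,-3.5,-13.1,44.3,0,0,-0.2],[-0.4,-3.5,-13.1,44.3,0,0,-0.2],[-0.4,-3.5,-13.1,44.3,0,0,-0.2],[-0.4,-3.5,-13.1,44.3,0,0,-0.2],[-0.4,-3.5,-13.1,44.3,0,0,-0.2],[-0.4,-3.5,-13.1,44.3,0,0,-0.2],[-0.4,-3.5,-13.1,44.3,0,0,-0.2],[-0.4,-3.5,-13.1,44.3,0,0,-0.2]]

```text
t: 13.42
ee_pos: [0.5907, -0.1406, 0.1049]
eef_rot: [-0.299, -0.64, -0.3, 0.642]
ft_force: [0.0, -0.2, 0.5]
grip_width: 0.0342
```

Call:
move_arm:
  increments:
    - [[0,-12.2,-6.4,45.2,0,0,-0.2],[0,-12.2,-6.4,45.2,0,0,-0.2],[0,-12.2,-6.4,45.2,0,0,-0.2],[0,-12.2,-6.4,45.2,0,0,-0.2],[0,-12.2,-6.4,45.2,0,0,-0.2],[0,-12.2,-6.4,45.2,0,0,-0.2],[0,-12.2,-6.4,45.2,0,0,-0.2],[0,-12.2,-6.4,45.2,0,0,-0.2],[0,-12.2,-6.4,45.2,0,0,-0.2],[0,-12.2,-6.4,45.2,0,0,-0.2],[0,-12.2,-6.4,45.2,0,0,-0.2],[0,-12.2,-6.4,45.2,0,0,-0.2]]

```text
t: 14.42
ee_pos: [0.5393, -0.0137, 0.1062]
eef_rot: [-0.029, -0.706, -0.03, 0.707]
ft_force: [-0.1, 0.3, -0.1]
grip_width: 0.0344
```

```bash
python3 - <<'E'
from h import *
info();c=jw(.0007,-.117);plan([[(*c,.048,-85.2)]]);print(arm.state()['qpos'])
E
```

```text
t 14.42 tcp [ 0.5393 -0.0137  0.1318] jaw -85.2 grip 0.0344 F [-0.0543  0.3214 -0.1281] tq [-0.07   -0.0312  0.0127]
[8.38, -0.17, 0.13] [-0.0, 0.0, 0.0] rows>= 3
--
[-0.7634  0.5641  1.092   1.7167 -0.5355  1.1957 -1.0166]
```

Call:
move_arm:
  increments:
    - [[3,-0.2,0.1,0,0,0,-0.2],[6,-0.2,0.1,0,0,0,-0.2],[8.2,-0.2,0.1,0,0,0,-0.2],[8.2,-0.2,0.1,0,0,0,-0.2],[8.2,-0.2,0.1,0,0,0,-0.2],[8.2,-0.2,0.1,0,0,0,-0.2],[8.2,-0.2,0.1,0,0,0,-0.9],[8.2,-0.2,0.1,0,0,0,-0.9],[8.2,-0.2,0.1,0,0,0,-0.9],[8.2,-0.2,0.1,0,0,0,-0.9],[8.2,-0.2,0.1,0,0,0,-0.9]]
  grip_force: 80

```text
t: 15.33
ee_pos: [0.5398, -0.0125, 0.0263]
eef_rot: [0.029, 0.708, 0.029, -0.705]
ft_force: [-0.2, -0.5, 5.9]
grip_width: 0.0144
```

```bash
python3 - <<'E'
from h import *
info();print(arm.state()['qpos'])
E
```

```text
t 15.33 tcp [ 0.5398 -0.0125  0.0519] jaw -85.3 grip 0.0144 F [-0.2268 -0.4815  5.9187] tq [-0.2441  0.209  -0.0298]
[-0.7088  0.6546  1.0071  1.8031 -0.6377  1.0445 -0.945 ]
```

Call:
move_arm:
  increments:
    - [[0,0,0,-4,0,0,-0.9],[0,0,0,-8,0,0,-0.9],[0,0,0,-12,0,0,-0.9],[0,0,0,-16,0,0,-0.9],[0,0,0,-20,0,0,-0.9],[0,0,0,-24,0,0,-0.9],[0,0,0,-28,0,0,-0.9],[0,0,0,-32,0,0,-0.9],[0,0,0,-36,0,0,-0.9],[0,0,0,-40,0,0,-0.9],[0,0,0,-40,0,0,-0.9],[0,0,0,-40,0,0,-0.9]]

```text
t: 16.33
ee_pos: [0.5395, -0.0118, 0.0263]
eef_rot: [0.269, 0.655, 0.269, -0.653]
ft_force: [-2.0, -0.2, 7.5]
grip_width: 0.0147
```

```bash
python3 - <<'E'
from h import *
info();print(arm.state()['qpos'])
E
```

```text
t 16.33 tcp [ 0.5395 -0.0118  0.0519] jaw -45.2 grip 0.0147 F [-1.9915 -0.1656  7.4975] tq [ 0.071   0.3363 -0.0008]
[-0.6094  0.5796  0.8353  1.8001 -0.5095  0.9884 -0.3558]
```

Call:
move_arm:
  increments:
    - [[0,0,0,-4,0,0,-0.9],[0,0,0,-8,0,0,-0.9],[0,0,0,-12,0,0,-0.9],[0,0,0,-16,0,0,-0.9],[0,0,0,-20,0,0,-0.9],[0,0,0,-24,0,0,-0.9],[0,0,0,-28,0,0,-0.9],[0,0,0,-32,0,0,-0.9],[0,0,0,-36,0,0,-0.9],[0,0,0,-40,0,0,-0.9],[0,0,0,-40,0,0,-0.9]]

```text
t: 17.25
ee_pos: [0.5387, -0.0114, 0.0263]
eef_rot: [0.477, 0.523, 0.477, -0.521]
ft_force: [-2.0, 0.4, 8.3]
grip_width: 0.0144
```

Call:
move_arm:
  increments:
    - [[0,0,0,-3,0,0,-0.9],[0,0,0,-6,0,0,-0.9],[0,0,0,-9,0,0,-0.9],[0,0,0,-12,0,0,-0.9],[0,0,0,-12,0,0,-0.9]]

```text
t: 17.67
ee_pos: [0.5384, -0.0114, 0.0262]
eef_rot: [0.529, 0.47, 0.529, -0.469]
ft_force: [-3.9, 1.2, 9.8]
grip_width: 0.0149
```

```bash
python3 - <<'E'
from h import *
info();print(arm.state()['qpos'])
E
```

```text
t 17.67 tcp [ 0.5384 -0.0114  0.0518] jaw 6.8 grip 0.0149 F [-3.9385  1.2307  9.7985] tq [0.1905 0.7395 0.0966]
[-0.4604  0.5132  0.6096  1.7956 -0.3569  0.9435  0.4205]
```

Call:
move_arm:
  increments:
    - [[0,0,0,-3,0,0,-0.9],[0,0,0,-6,0,0,-0.9],[0,0,0,-6,0,0,-0.9],[0,0,0,-6,0,0,-0.9]]

```text
t: 18.0
ee_pos: [0.5383, -0.0114, 0.0262]
eef_rot: [0.552, 0.442, 0.553, -0.441]
ft_force: [-3.0, 0.1, 9.2]
grip_width: 0.0149
```

```bash
python3 - <<'E'
from h import *
info()
E
```

```text
t 18.0 tcp [ 0.5383 -0.0114  0.0518] jaw 12.8 grip 0.0149 F [-3.0216  0.0971  9.234 ] tq [0.1468 0.8161 0.0546]
```

Call:
move_arm:
  increments:
    - [[0,0,0,-3,0,0,-0.9],[0,0,0,-5,0,0,-0.9],[0,0,0,-5,0,0,-0.9],[0,0,0,-5,0,0,-0.9]]

```text
t: 18.33
ee_pos: [0.5383, -0.0115, 0.0262]
eef_rot: [0.57, 0.418, 0.571, -0.417]
ft_force: [-2.6, 1.1, 10.4]
grip_width: 0.0145
```

```bash
python3 - <<'E'
from h import *
info();snap('top','t6.png',(140,130,290,245),5)
E
```

```text
t 18.33 tcp [ 0.5383 -0.0115  0.0518] jaw 17.6 grip 0.0145 F [-2.5705  1.1368 10.4182] tq [ 0.2744  0.807  -0.5603]
```

Call:
move_arm:
  increments:
    - [[0,0,0,0,0,0,-0.9],[0,0,0,0,0,0,-0.3],[0,0,0,0,0,0,-0.1],[0,0,0,0,0,0,-0.1],[0,0,0,0,0,0,-0.1],[-2,0,0,0,0,0,-0.1],[-5,0,0,0,0,0,-0.1],[-8,0,0,0,0,0,-0.1],[-10,0,0,0,0,0,-0.1],[-10,0,0,0,0,0,-0.1]]

```text
t: 19.22
ee_pos: [0.5421, -0.0121, 0.129]
eef_rot: [0.574, 0.419, 0.568, -0.415]
ft_force: [-0.4, -0.1, 0.4]
grip_width: 0.0385
```

Call:
move_arm:
  increments:
    - [[0,16,-5,0,0,0,-0.1],[0,16,-5,0,0,0,-0.1],[0,16,-5,0,0,0,-0.1],[0,16,-5,0,0,0,-0.1],[0,16,-5,0,0,0,-0.1],[0,16,-5,0,0,0,-0.1],[0,16,-5,0,0,0,-0.1]]

```text
t: 19.8
ee_pos: [0.6744, 0.084, 0.1226]
eef_rot: [0.571, 0.416, 0.572, -0.418]
ft_force: [0.9, -1.5, 0.2]
grip_width: 0.0384
```

```bash
python3 - <<'E'
from h import *
info();snap('top','t7.png',(130,130,290,245),5)
E
```

```text
t 19.8 tcp [0.6744 0.084  0.1482] jaw 17.7 grip 0.0384 F [ 0.9322 -1.4913  0.158 ] tq [ 0.0009 -0.0021 -0.0145]
```

```bash
python3 - <<'E'
from h import *
plan([[(.56,-.09,.15,50)],[(.4515,-.1817,.12,87)]])
E
```

```text
[-0.04, -16.14, 13.02] [-32.3, 0.0, 0.1] rows>= 5
--
[3.0, -14.0, -2.42] [-37.0, 0.0, 0.0] rows>= 6
--
```

Call:
move_arm:
  increments:
    - [[0,-16.1,13,-32.3,0,0,0.0],[0,-16.1,13,-32.3,0,0,0.0],[0,-16.1,13,-32.3,0,0,0.0],[0,-16.1,13,-32.3,0,0,0.0],[0,-16.1,13,-32.3,0,0,0.0],[0,-16.1,13,-32.3,0,0,0.0],[0,-16.1,13,-32.3,0,0,0.0]]
  grip_force: 50

```text
t: 20.43
ee_pos: [0.5585, -0.0933, 0.1256]
eef_rot: [0.664, 0.245, 0.663, -0.245]
ft_force: [-0.5, -0.0, 0.2]
grip_width: 0.0429
```

Call:
move_arm:
  increments:
    - [[3,-14,-2.4,-37,0,0,0.0],[3,-14,-2.4,-37,0,0,0.0],[3,-14,-2.4,-37,0,0,0.0],[3,-14,-2.4,-37,0,0,0.0],[3,-14,-2.4,-37,0,0,0.0],[3,-14,-2.4,-37,0,0,0.0],[3,-14,-2.4,-37,0,0,0.0],[3,-14,-2.4,-37,0,0,0.0],[3,-14,-2.4,-37,0,0,0.0],[3,-14,-2.4,-37,0,0,0.0],[3,-14,-2.4,-37,0,0,0.0]]

```text
t: 21.35
ee_pos: [0.4539, -0.1794, 0.0942]
eef_rot: [0.707, 0.018, 0.707, -0.018]
ft_force: [-1.2, -0.8, -0.0]
grip_width: 0.0425
```

```bash
python3 - <<'E'
from h import *
info();plan([[(.4515,-.1817,.010,87)]]);print(arm.state()['qpos'])
snap('top','t8.png',(130,120,440,280),2.58)
E
```

```text
t 21.35 tcp [ 0.4539 -0.1794  0.1198] jaw 87.1 grip 0.0425 F [-1.1919 -0.8265 -0.0003] tq [ 0.0275 -0.005   0.0142]
[10.98, -0.24, -0.23] [0.1, 0.0, 0.0] rows>= 3
--
[ 0.0024  0.2934  0.4138  1.8531 -0.1366  1.0227  1.9921]
```

View pics/t8.png

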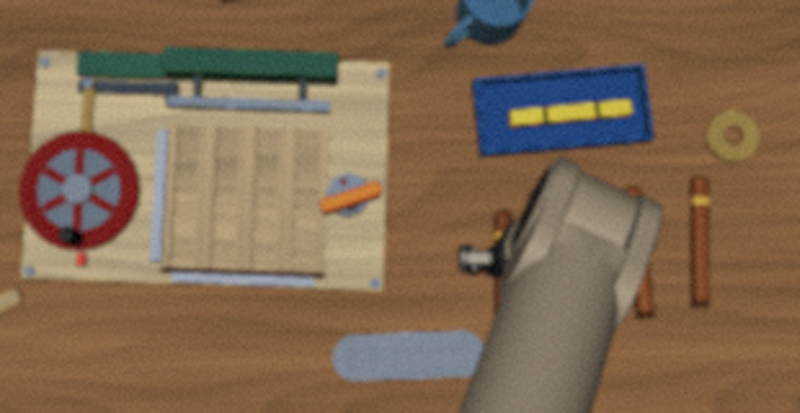

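The tray now lies against the fence with the lobe bearing on it, the gauge is in the box, and the cigars look unmoved. I'll pick up c1.

Call:
move_arm:
  increments:
    - [[3,-0.2,-0.2,0,0,0,0],[6,-0.2,-0.2,0,0,0,0],[8.5,-0.2,-0.2,0,0,0,0],[10,-0.2,-0.2,0,0,0,0],[10.8,-0.2,-0.2,0,0,0,0],[11,-0.2,-0.2,0,0,0,0],[11,-0.2,-0.2,0,0,0,0],[11,-0.2,-0.2,0,0,0,-0.8],[11,-0.2,-0.2,0,0,0,-0.8],[11,-0.2,-0.2,0,0,0,-0.8],[11,-0.2,-0.2,0,0,0,-0.8],[11,-0.2,-0.2,0,0,0,-0.8]]

```text
t: 22.4
ee_pos: [0.4527, -0.1825, -0.0143]
eef_rot: [0.708, 0.018, 0.706, -0.018]
ft_force: [-1.4, -0.5, 6.2]
grip_width: 0.0183
```

Call:
move_arm:
  increments:
    - [[0,0,0,0,0,0,-0.8],[-2,0,0,0,0,0,-0.8],[-5,0,0,0,0,0,-0.8],[-8,0,0,0,0,0,-0.8],[-11,0,0,0,0,0,-0.8],[-14,0,0,0,0,0,-0.8],[-14,0,0,0,0,0,-0.8],[-14,0,0,0,0,0,-0.8],[-14,0,0,0,0,0,-0.8],[-14,0,0,0,0,0,-0.8]]

```text
t: 23.23
ee_pos: [0.45, -0.1812, 0.1228]
eef_rot: [0.706, 0.018, 0.708, -0.018]
ft_force: [0.6, 0.5, -0.4]
grip_width: 0.0185
```

```bash
python3 - <<'E'
from h import *
info();a=jw(.006,.023);print(a);plan([[(*a,.15,86.9)],[(*a,.031,86.9)]])
E
```

```text
t 23.23 tcp [ 0.45   -0.1812  0.1484] jaw 87.1 grip 0.0185 F [ 0.6284  0.5232 -0.4308] tq [-0.0339  0.0772  0.0316]
[0.5507 0.1274]
[-0.15, 31.34, 8.48] [0.2, -0.2, -0.1] rows>= 8
--
[11.9, 0.0, 0.0] [0.0, 0.0, 0.0] rows>= 3
--
```

Call:
move_arm:
  increments:
    - [[0,3,1,0,0,0,-0.8],[0,6.5,2,0,0,0,-0.8],[0,10,3,0,0,0,-0.8],[0,13.5,4,0,0,0,-0.8],[0,17,5,0,0,0,-0.8],[0,20.5,6,0,0,0,-0.8],[0,24,7,0,0,0,-0.8],[0,27,7.8,0,0,0,-0.8],[0,29.5,8.3,0,0,0,-0.8],[0,31,8.5,0,0,0,-0.8],[0,31.3,8.5,0.2,0,0,-0.8],[0,31.3,8.5,0.2,0,0,-0.8]]

```text
t: 24.23
ee_pos: [0.5509, 0.1274, 0.1224]
eef_rot: [0.706, 0.018, 0.708, -0.019]
ft_force: [-0.7, -0.9, -0.8]
grip_width: 0.0186
```

Call:
move_arm:
  increments:
    - [[3,0,0,0,0,0,-0.8],[5,0,0,0,0,0,-0.8],[6,0,0,0,0,0,-0.8],[6,0,0,0,0,0,-0.8],[6,0,0,0,0,0,-0.8],[6,0,0,0,0,0,-0.8]]

```text
t: 24.73
ee_pos: [0.5533, 0.1256, 0.0654]
eef_rot: [0.708, 0.02, 0.706, -0.02]
ft_force: [-0.8, 0.3, 0.7]
grip_width: 0.0181
```

```bash
python3 - <<'E'
from h import *
info();a=jw(.006,.023);plan([[(*a,.031,86.9)]]);print(arm.state()['qpos'])
snap('side','s9.png',(175,95,315,215),5)
E
```

```text
t 24.73 tcp [0.5533 0.1256 0.091 ] jaw 86.8 grip 0.0181 F [-0.7836  0.3297  0.7141] tq [ 0.0111 -0.009  -0.0367]
[6.0, 0.16, -0.28] [-0.1, 0.1, -0.0] rows>= 2
--
[-0.4405  0.4643  0.2553  1.6683 -0.1324  1.0238  1.3723]
```

View pics/s9.png

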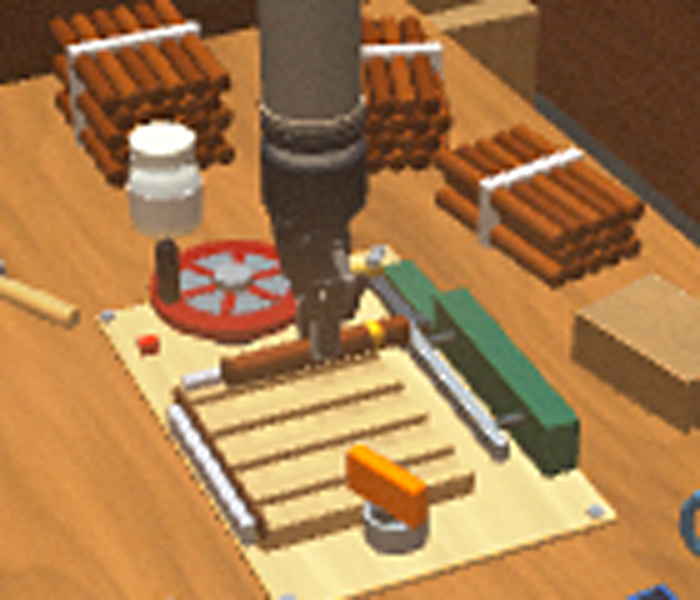

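The cigar is held level over the second groove. I'll lower it in steps, checking for ridge contact.

Call:
move_arm:
  increments:
    - [[2,0.1,-0.3,0,0,0,-0.8],[4,0.1,-0.3,0,0,0,-0.8],[5,0.1,-0.3,0,0,0,-0.8],[5.5,0.1,-0.3,0,0,0,-0.8],[5.8,0.1,-0.3,0,0,0,-0.8],[5.8,0.1,-0.3,0,0,0,-0.8],[5.8,0.1,-0.3,0,0,0,-0.8]]

```text
t: 25.37
ee_pos: [0.5502, 0.1276, 0.0071]
eef_rot: [0.707, 0.02, 0.706, -0.019]
ft_force: [-0.3, -0.4, -0.8]
grip_width: 0.0183
```

```bash
python3 - <<'E'
from h import *
info();s,R=now();print(wj(s['ee_pos']))
E
```

```text
t 25.37 tcp [0.5502 0.1276 0.0327] jaw 86.9 grip 0.0183 F [-0.3121 -0.4242 -0.8078] tq [ 0.0029 -0.025  -0.0012]
[0.0055 0.0232]
```

Call:
move_arm:
  increments:
    - [[0.1,0,0,0,0,0,-0.8],[0.1,0,0,0,0,0,-0.3],[0.1,0,0,0,0,0,-0.3],[0.1,0,0,0,0,0,-0.3],[0.1,0,0,0,0,0,-0.3],[-2,0,0,0,0,0,-0.3],[-5,0,0,0,0,0,-0.3],[-9,0,0,0,0,0,-0.3],[-12,0,0,0,0,0,-0.3],[-12,0,0,0,0,0,-0.3]]

```text
t: 26.2
ee_pos: [0.5548, 0.1285, 0.1339]
eef_rot: [0.712, 0.021, 0.702, -0.018]
ft_force: [1.8, -0.2, 0.5]
grip_width: 0.0298
```

```bash
python3 - <<'E'
from h import *
info();plan([[(.50,-.10,.15,88)],[(.476,-.3366,.12,92)]])
E
```

```text
t 26.2 tcp [0.5548 0.1285 0.1595] jaw 86.9 grip 0.0298 F [ 1.7649 -0.1823  0.5489] tq [-0.0142 -0.1191  0.0257]
[0.78, -23.12, -4.23] [-1.1, 0.8, -0.3] rows>= 6
--
[3.0, -23.73, -1.57] [-4.0, 0.0, 0.0] rows>= 6
--
```

Call:
move_arm:
  increments:
    - [[0.5,-23,-4.2,-1,0,0,0.0],[0.5,-23,-4.2,-1,0,0,0.0],[0.5,-23,-4.2,-1,0,0,0.0],[0.5,-23,-4.2,-1,0,0,0.0],[0.5,-23,-4.2,-1,0,0,0.0],[0.5,-23,-4.2,-1,0,0,0.0],[0.5,-23,-4.2,-1,0,0,0.0]]

```text
t: 26.78
ee_pos: [0.4921, -0.1089, 0.1215]
eef_rot: [0.707, 0.016, 0.707, -0.02]
ft_force: [-0.6, -0.6, -0.2]
grip_width: 0.0427
```

Call:
move_arm:
  increments:
    - [[3,-23.7,-1.6,-4,0,0,0.0],[3,-23.7,-1.6,-4,0,0,0.0],[3,-23.7,-1.6,-4,0,0,0.0],[3,-23.7,-1.6,-4,0,0,0.0],[3,-23.7,-1.6,-4,0,0,0.0],[3,-23.7,-1.6,-4,0,0,0.0],[3,-23.7,-1.6,-4,0,0,0.0],[3,-23.7,-1.6,-4,0,0,0.0],[3,-23.7,-1.6,-4,0,0,0.0],[3,-23.7,-1.6,-4,0,0,0.0]]

```text
t: 27.62
ee_pos: [0.4711, -0.3335, 0.091]
eef_rot: [0.707, -0.012, 0.707, 0.013]
ft_force: [0.6, 0.8, 0.3]
grip_width: 0.0425
```

```bash
python3 - <<'E'
from h import *
info();plan([[(.476,-.3366,.010,92)]]);print(arm.state()['qpos'])
a=np.ascontiguousarray(vision.camera('top'))[130:245,130:440];b=np.ascontiguousarray(vision.camera('side'))[150:300,220:380]
print([(w2p('side',[x,y,.02])-[220,150])*2.5 for x,y in((.549,-.3341),(.403,-.339),(.559,-.412),(.413,-.4005))])
c=np.zeros((675,775,3),np.uint8);c[:288]=cv2.resize(a,(775,288),interpolation=cv2.INTER_CUBIC);c[300:675,:400]=cv2.resize(b,(400,375),interpolation=cv2.INTER_CUBIC)
cv2.imwrite('pics/c10.png',c[:600] if 0 else cv2.resize(c,(689,600)))
E
```

```text
t 27.62 tcp [ 0.4711 -0.3335  0.1166] jaw 92.1 grip 0.0425 F [0.644  0.8267 0.2696] tq [ 0.0532 -0.0103 -0.0095]
[10.66, -0.35, 0.47] [0.1, 0.0, -0.1] rows>= 3
--
[ 0.2829  0.4737  0.4263  1.613  -0.2151  1.1022  2.3722]
[array([206.379 , 269.0739]), array([105.6786, 313.1286]), array([248.1268, 307.7789]), array([138.3767, 345.465 ])]
```

View pics/c10.png

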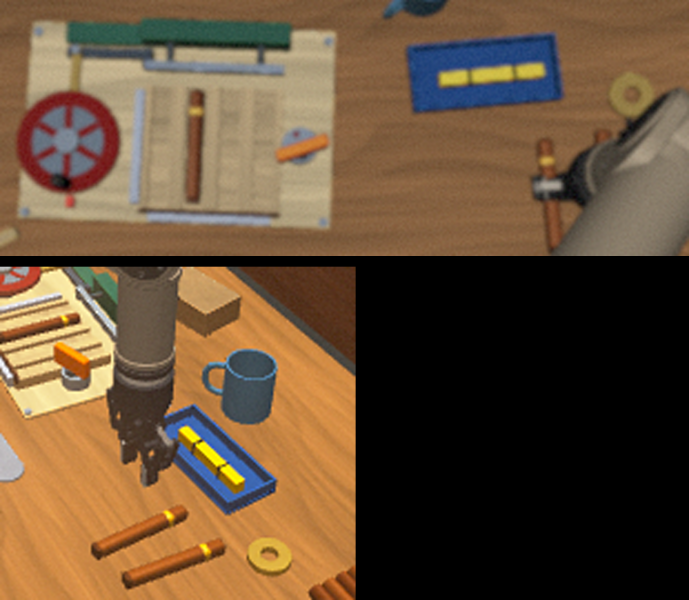

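c1 lies in groove y=+23, and c2 and c3 haven't moved. I'll pick up c2.

Call:
move_arm:
  increments:
    - [[3,-0.3,0.4,0,0,0,0],[6,-0.3,0.4,0,0,0,0],[8.5,-0.3,0.4,0,0,0,0],[10,-0.3,0.4,0,0,0,0],[10.6,-0.3,0.4,0,0,0,0],[10.6,-0.3,0.4,0,0,0,0],[10.6,-0.3,0.4,0,0,0,0],[10.6,-0.3,0.4,0,0,0,-0.8],[10.6,-0.3,0.4,0,0,0,-0.8],[10.6,-0.3,0.4,0,0,0,-0.8],[10.6,-0.3,0.4,0,0,0,-0.8],[10.6,-0.3,0.4,0,0,0,-0.8]]

```text
t: 28.72
ee_pos: [0.4754, -0.3399, -0.0129]
eef_rot: [0.708, -0.012, 0.706, 0.011]
ft_force: [-0.6, 0.6, 5.7]
grip_width: 0.0184
```

Call:
move_arm:
  increments:
    - [[0,0,0,0,0,0,-0.8],[-2,0,0,0,0,0,-0.8],[-5,0,0,0,0,0,-0.8],[-8,0,0,0,0,0,-0.8],[-11,0,0,0,0,0,-0.8],[-14,0,0,0,0,0,-0.8],[-14,0,0,0,0,0,-0.8],[-14,0,0,0,0,0,-0.8],[-14,0,0,0,0,0,-0.8],[-14,0,0,0,0,0,-0.8]]

```text
t: 29.55
ee_pos: [0.4729, -0.3379, 0.1235]
eef_rot: [0.706, -0.011, 0.708, 0.012]
ft_force: [-0.7, -0.6, -0.5]
grip_width: 0.0182
```

```bash
python3 - <<'E'
from h import *
info();a=jw(.006,-.023);print(a);plan([[(.505,-.12,.15,90)],[(*a,.15,86.9),(*a,.09,86.9)]])
E
```

```text
t 29.55 tcp [ 0.4729 -0.3379  0.1491] jaw 91.9 grip 0.0182 F [-0.7377 -0.612  -0.4794] tq [-0.0059 -0.0187 -0.0319]
[0.5482 0.0815]
[-0.05, 21.68, 3.91] [1.9, -0.2, -0.1] rows>= 6
--
[0.0, 20.15, 4.32] [3.1, 0.0, 0.0] rows>= 5
[6.0, 20.15, 4.32] [3.1, 0.0, 0.0] rows>= 6
--
```

Call:
move_arm:
  increments:
    - [[0,3,0.5,0,0,0,-0.8],[0,6.5,1.2,0,0,0,-0.8],[0,10,1.8,0,0,0,-0.8],[0,13.5,2.4,1,0,0,-0.8],[0,17,3,1.5,0,0,-0.8],[0,20,3.6,1.9,0,0,-0.8],[0,21.7,3.9,1.9,0,0,-0.8],[0,21.7,3.9,1.9,0,0,-0.8]]

```text
t: 30.22
ee_pos: [0.5057, -0.1135, 0.1233]
eef_rot: [0.706, -0.002, 0.708, 0.005]
ft_force: [-0.2, -0.8, -0.5]
grip_width: 0.0183
```

Call:
move_arm:
  increments:
    - [[0,3,0.6,0,0,0,-0.8],[0,6.5,1.4,1,0,0,-0.8],[0,10,2.1,2,0,0,-0.8],[0,13.5,2.9,3,0,0,-0.8],[0,17,3.6,3.1,0,0,-0.8],[0,19.5,4.2,3.1,0,0,-0.8],[0,20.2,4.3,3.1,0,0,-0.8],[2,20.2,4.3,3.1,0,0,-0.8],[5,20.2,4.3,3.1,0,0,-0.8],[6,20.2,4.3,3.1,0,0,-0.8],[6,20.2,4.3,3.1,0,0,-0.8],[6,20.2,4.3,3.1,0,0,-0.8]]

```text
t: 31.22
ee_pos: [0.5483, 0.0795, 0.0645]
eef_rot: [0.706, 0.02, 0.708, -0.021]
ft_force: [0.4, -0.2, -0.3]
grip_width: 0.0183
```

Call:
move_arm:
  increments:
    - [[0,0,0,0,0,0,-0.8],[0,0,0,0,0,0,-0.8],[0,0,0,0,0,0,-0.8]]

```text
t: 31.47
ee_pos: [0.5503, 0.081, 0.0667]
eef_rot: [0.708, 0.02, 0.706, -0.019]
ft_force: [-0.2, 0.2, -1.1]
grip_width: 0.018
```

```bash
python3 - <<'E'
from h import *
info();a=jw(.006,-.023);plan([[(*a,.034,86.9)]])
E
```

```text
t 31.47 tcp [0.5503 0.081  0.0923] jaw 86.8 grip 0.018 F [-0.1711  0.1932 -1.0759] tq [0.0475 0.007  0.003 ]
[5.83, 0.03, -0.22] [-0.1, 0.2, -0.0] rows>= 2
--
```

Call:
move_arm:
  increments:
    - [[2,0,-0.2,0,0,0,-0.8],[4,0,-0.2,0,0,0,-0.8],[5,0,-0.2,0,0,0,-0.8],[5.5,0,-0.2,0,0,0,-0.8],[5.8,0,-0.2,0,0,0,-0.8],[5.8,0,-0.2,0,0,0,-0.8],[5.8,0,-0.2,0,0,0,-0.8]]

```text
t: 32.05
ee_pos: [0.5481, 0.0814, 0.0081]
eef_rot: [0.708, 0.02, 0.706, -0.019]
ft_force: [0.0, -0.5, 0.2]
grip_width: 0.0181
```

```bash
python3 - <<'E'
from h import *
info();s,R=now();print(wj(s['ee_pos']))
E
```

```text
t 32.05 tcp [0.5481 0.0814 0.0337] jaw 86.9 grip 0.0181 F [ 0.0055 -0.4845  0.1677] tq [ 0.0028 -0.0048  0.0149]
[ 0.0059 -0.0231]
```

Call:
move_arm:
  increments:
    - [[0.1,0,0,0,0,0,-0.8],[0.1,0,0,0,0,0,-0.3],[0.1,0,0,0,0,0,-0.3],[0.1,0,0,0,0,0,-0.3],[0.1,0,0,0,0,0,-0.3],[-2,0,0,0,0,0,-0.3],[-5,0,0,0,0,0,-0.3],[-9,0,0,0,0,0,-0.3],[-12,0,0,0,0,0,-0.3],[-12,0,0,0,0,0,-0.3],[-12,0,0,0,0,0,-0.3],[-12,0,0,0,0,0,-0.3]]

```text
t: 33.05
ee_pos: [0.5465, 0.0813, 0.1268]
eef_rot: [0.707, 0.019, 0.707, -0.019]
ft_force: [-0.4, -0.6, -1.1]
grip_width: 0.0299
```

```bash
python3 - <<'E'
from h import *
info();plan([[(.54,-.16,.15,86)],[(.526,-.4095,.12,85.5)]])
E
```

```text
t 33.05 tcp [0.5465 0.0813 0.1524] jaw 86.9 grip 0.0299 F [-0.4218 -0.5584 -1.0963] tq [ 0.0297 -0.0075  0.0201]
[0.24, -24.13, 0.67] [0.9, -0.0, -0.0] rows>= 6
--
[3.0, -24.99, 0.34] [0.5, 0.0, 0.0] rows>= 7
--
```

Call:
move_arm:
  increments:
    - [[0.2,-24,0.7,0.9,0,0,0.0],[0.2,-24,0.7,0.9,0,0,0.0],[0.2,-24,0.7,0.9,0,0,0.0],[0.2,-24,0.7,0.9,0,0,0.0],[0.2,-24,0.7,0.9,0,0,0.0],[0.2,-24,0.7,0.9,0,0,0.0],[0.2,-24,0.7,0.9,0,0,0.0]]

```text
t: 33.63
ee_pos: [0.537, -0.17, 0.1236]
eef_rot: [0.705, 0.027, 0.708, -0.033]
ft_force: [-0.5, -1.7, 0.7]
grip_width: 0.0431
```

Call:
move_arm:
  increments:
    - [[3,-25,0.3,0.5,0,0,0.0],[3,-25,0.3,0.5,0,0,0.0],[3,-25,0.3,0.5,0,0,0.0],[3,-25,0.3,0.5,0,0,0.0],[3,-25,0.3,0.5,0,0,0.0],[3,-25,0.3,0.5,0,0,0.0],[3,-25,0.3,0.5,0,0,0.0],[3,-25,0.3,0.5,0,0,0.0],[3,-25,0.3,0.5,0,0,0.0],[3,-25,0.3,0.5,0,0,0.0],[3,-25,0.3,0.5,0,0,0.0],[3,-25,0.3,0.5,0,0,0.0]]

```text
t: 34.63
ee_pos: [0.5274, -0.4061, 0.0953]
eef_rot: [0.707, 0.027, 0.706, -0.027]
ft_force: [0.2, -0.7, 0.1]
grip_width: 0.0428
```

```bash
python3 - <<'E'
from h import *
info();plan([[(.526,-.4095,.010,85.5)]])
a=np.ascontiguousarray(vision.camera('top'))[130:245,130:440];b=np.ascontiguousarray(vision.camera('side'))[150:300,220:380]
print([(w2p('side',[x,y,.02])-[220,150])*3 for x,y in((.559,-.412),(.413,-.4005))])
c=np.zeros((595,620,3),np.uint8);c[:230]=cv2.resize(a,(620,230),interpolation=cv2.INTER_CUBIC);c[230:595,:480]=cv2.resize(b,(480,450),interpolation=cv2.INTER_CUBIC)[85:450]
cv2.imwrite('pics/c11.png',c)
E
```

```text
t 34.63 tcp [ 0.5274 -0.4061  0.1209] jaw 85.6 grip 0.0428 F [ 0.1824 -0.7408  0.1491] tq [ 0.0191 -0.0191 -0.0418]
[11.09, -0.36, -0.12] [0.1, 0.0, -0.1] rows>= 3
--
[array([297.7522, 369.3347]), array([166.0521, 414.558 ])]
```

View pics/c11.png

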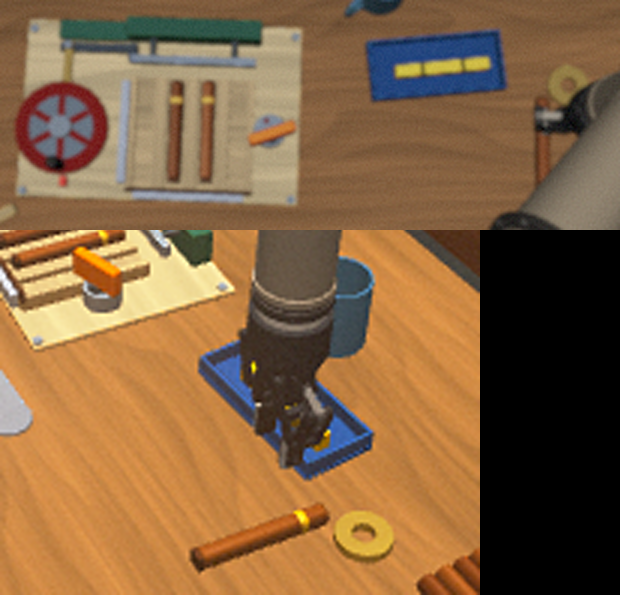

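c3 has been knocked: its ends are now at (325,513) and (197,557), against predicted (298,514) and (166,560), with no visible turn. I'll measure the shift by template matching.

```bash
python3 - <<'E'
from h import *
old=cv2.imread('pics/side0.png');raw=np.ascontiguousarray(vision.camera('side'));new=cv2.resize(raw,None,fx=1.5,fy=1.5,interpolation=cv2.INTER_CUBIC)
T=old[400:446,406:488];W=new[370:480,380:540]
r=cv2.matchTemplate(W,T,cv2.TM_CCOEFF_NORMED);_,m,_,l=cv2.minMaxLoc(r)
d=np.array([380+l[0]-406,370+l[1]-400])/1.5;print(m,d)
c=w2p('side',[.486,-.4064,.01]);p0=p2w('side',*c,.01);p1=p2w('side',*(c+d),.01);print(p0,p1,p1-p0)
# band centres now (yellow): top & side
for im,n,bx in((raw,'side',(280,255,345,300)),):
    s=im[bx[1]:bx[3],bx[0]:bx[2]].astype(int);k=(s[...,1]>150)&(s[...,2]>180)&(s[...,0]<90);y,x=np.nonzero(k);print(len(x),x.mean()+bx[0],y.mean()+bx[1],p2w('side',x.mean()+bx[0],y.mean()+bx[1],.015))
info()
cv2.imwrite('pics/c12.png',cv2.resize(raw[250:310,270:360],None,fx=7,fy=7,interpolation=cv2.INTER_CUBIC))
E
```

```text
0.7372713088989258 [ 8.6667 -3.3333]
[ 0.486  -0.4064  0.01  ] [ 0.5159 -0.4076  0.01  ] [ 0.0299 -0.0012  0.    ]
142 336.2535211267606 278.2112676056338 [ 0.5956 -0.4492  0.015 ]
t 34.78 tcp [ 0.5268 -0.4074  0.1211] jaw 85.5 grip 0.0426 F [-0.1687  0.2973  0.3422] tq [-0.0122  0.0094  0.004 ]
```

View pics/c12.png

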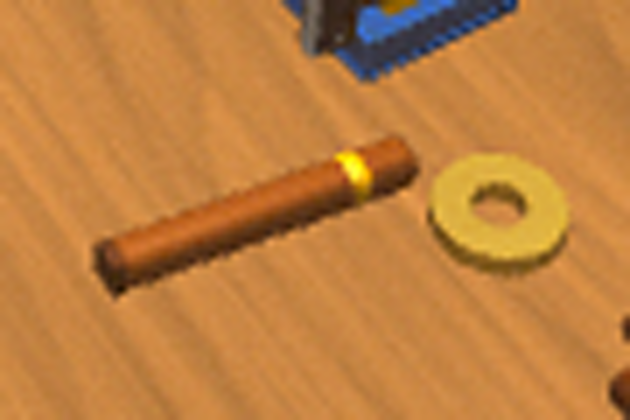

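```bash
python3 - <<'E'
from h import *
p=p2w('side',329.0,273.0,.010);q=p2w('side',285.3,287.6,.010);d=p-q
print(p,q,(p+q)/2,np.linalg.norm(d),np.degrees(np.arctan2(d[1],d[0])))
info();plan([[(.548,-.410,.12,85.5),(.548,-.410,.010,85.5)]])
E
```

```text
[ 0.5914 -0.4184  0.01  ] [ 0.4445 -0.4051  0.01  ] [ 0.5179 -0.4117  0.01  ] 0.1475553201632692 -5.190208437530028
t 34.78 tcp [ 0.5268 -0.4074  0.1211] jaw 85.5 grip 0.0426 F [-0.1687  0.2973  0.3422] tq [-0.0122  0.0094  0.004 ]
[0.11, -0.1, 2.13] [0.0, 0.0, -0.0] rows>= 1
[11.11, -0.1, 2.13] [0.0, 0.0, -0.0] rows>= 3
--
```

Call:
move_arm:
  increments:
    - [[2,-0.2,2.1,0,0,0,0],[5,-0.2,2.1,0,0,0,0],[8,-0.2,2.1,0,0,0,0],[10,-0.2,2.1,0,0,0,0],[10.8,-0.2,2.1,0,0,0,0],[11.1,-0.2,2.1,0,0,0,0],[11.1,-0.2,2.1,0,0,0,0],[11.1,-0.2,2.1,0,0,0,-0.8],[11.1,-0.2,2.1,0,0,0,-0.8],[11.1,-0.2,2.1,0,0,0,-0.8],[11.1,-0.2,2.1,0,0,0,-0.8],[11.1,-0.2,2.1,0,0,0,-0.8]]

```text
t: 35.78
ee_pos: [0.5485, -0.4135, -0.0132]
eef_rot: [0.708, 0.027, 0.705, -0.029]
ft_force: [-0.2, -0.7, 6.4]
grip_width: 0.0182
```

```bash
python3 - <<'E'
from h import *
info()
E
```

```text
t 35.78 tcp [ 0.5485 -0.4135  0.0124] jaw 85.5 grip 0.0182 F [-0.2147 -0.746   6.3679] tq [-0.0306  0.0521  0.0558]
```

Call:
move_arm:
  increments:
    - [[0,0,0,0,0,0,-0.8],[-2,0,0,0,0,0,-0.8],[-5,0,0,0,0,0,-0.8],[-8,0,0,0,0,0,-0.8],[-11,0,0,0,0,0,-0.8],[-14,0,0,0,0,0,-0.8],[-14,0,0,0,0,0,-0.8],[-14,0,0,0,0,0,-0.8],[-14,0,0,0,0,0,-0.8],[-14,0,0,0,0,0,-0.8]]

```text
t: 36.62
ee_pos: [0.5461, -0.411, 0.1223]
eef_rot: [0.706, 0.029, 0.708, -0.027]
ft_force: [-0.3, 0.1, -0.3]
grip_width: 0.0179
```

```bash
python3 - <<'E'
from h import *
info();a=jw(.038,-.069);print(a);plan([[(.57,-.19,.15,86.9)],[(*a,.15,86.9)]])
E
```

```text
t 36.62 tcp [ 0.5461 -0.411   0.1479] jaw 85.5 grip 0.0179 F [-0.2769  0.1459 -0.3481] tq [0.0338 0.0187 0.0255]
[0.5777 0.0338]
[-0.16, 22.22, 0.63] [-1.4, -0.2, -0.1] rows>= 6
--
[0.0, 22.39, -0.44] [0.0, 0.0, 0.0] rows>= 6
--
```

Call:
move_arm:
  increments:
    - [[0,3,0.1,0,0,0,-0.8],[0,6.5,0.2,0,0,0,-0.8],[0,10,0.3,0,0,0,-0.8],[0,13.5,0.4,-1,0,0,-0.8],[0,17,0.5,-1.4,0,0,-0.8],[0,20,0.6,-1.4,0,0,-0.8],[0,22.2,0.6,-1.4,0,0,-0.8],[0,22.2,0.6,-1.4,0,0,-0.8]]

```text
t: 37.28
ee_pos: [0.5713, -0.1814, 0.122]
eef_rot: [0.706, 0.018, 0.708, -0.013]
ft_force: [0.1, 1.1, -0.9]
grip_width: 0.0184
```

Call:
move_arm:
  increments:
    - [[0,3,0,0,0,0,-0.8],[0,6.5,-0.1,0,0,0,-0.8],[0,10,-0.2,0,0,0,-0.8],[0,13.5,-0.2,0,0,0,-0.8],[0,17,-0.3,0,0,0,-0.8],[0,20,-0.4,0,0,0,-0.8],[0,22.4,-0.4,0,0,0,-0.8],[0,22.4,-0.4,0,0,0,-0.8],[0,22.4,-0.4,0,0,0,-0.8],[3,22.4,-0.4,0,0,0,-0.8],[6,22.4,-0.4,0,0,0,-0.8],[6,22.4,-0.4,0,0,0,-0.8]]

```text
t: 38.28
ee_pos: [0.5749, 0.0292, 0.0597]
eef_rot: [0.703, 0.019, 0.71, -0.022]
ft_force: [-3.2, 0.2, 3.3]
grip_width: 0.0181
```

Call:
move_arm:
  increments:
    - [[0,0,0,0,0,0,-0.8],[0,0,0,0,0,0,-0.8],[0,0,0,0,0,0,-0.8],[0,0,0,0,0,0,-0.8]]

```text
t: 38.62
ee_pos: [0.5798, 0.0323, 0.0654]
eef_rot: [0.708, 0.02, 0.706, -0.02]
ft_force: [0.9, -0.9, 0.2]
grip_width: 0.018
```

```bash
python3 - <<'E'
from h import *
info();a=jw(.038,-.069);plan([[(*a,.034,86.9)]])
snap('side','s13.png',(180,105,310,215),5)
E
```

```text
t 38.62 tcp [0.5798 0.0323 0.091 ] jaw 86.8 grip 0.018 F [ 0.8577 -0.9102  0.2389] tq [0.0115 0.0818 0.0227]
[5.7, 0.14, -0.23] [-0.1, 0.1, -0.0] rows>= 2
--
```

View pics/s13.png

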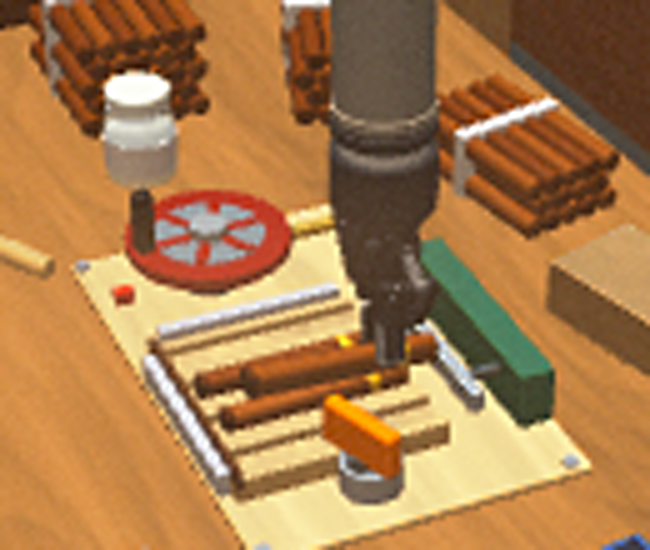

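c3 is held level. I'll lower it into groove y=-69.

Call:
move_arm:
  increments:
    - [[1,0.1,-0.2,0,0,0,-0.8],[2.5,0.1,-0.2,0,0,0,-0.8],[4,0.1,-0.2,0,0,0,-0.8],[5,0.1,-0.2,0,0,0,-0.8],[5.5,0.1,-0.2,0,0,0,-0.8],[5.7,0.1,-0.2,0,0,0,-0.8],[5.7,0.1,-0.2,0,0,0,-0.8],[5.7,0.1,-0.2,0,0,0,-0.8]]

```text
t: 39.33
ee_pos: [0.5757, 0.034, 0.0081]
eef_rot: [0.706, 0.02, 0.708, -0.019]
ft_force: [-3.8, -0.9, 5.9]
grip_width: 0.0182
```

```bash
python3 - <<'E'
from h import *
info();s,R=now();print(wj(s['ee_pos']))
E
```

```text
t 39.33 tcp [0.5757 0.034  0.0337] jaw 86.9 grip 0.0182 F [-3.7816 -0.9099  5.9341] tq [ 0.0568  0.6465 -0.0305]
[ 0.036 -0.069]
```

Call:
move_arm:
  increments:
    - [[0,0,0,0,0,0,-0.8],[0,0,0,0,0,0,-0.35],[0,0,0,0,0,0,-0.35],[0,0,0,0,0,0,-0.35],[0,0,0,0,0,0,-0.35],[-2,0,0,0,0,0,-0.35],[-5,0,0,0,0,0,-0.35],[-9,0,0,0,0,0,-0.35],[-12,0,0,0,0,0,-0.35],[-12,0,0,0,0,0,-0.35],[-12,0,0,0,0,0,-0.35],[-12,0,0,0,0,0,-0.35]]

```text
t: 40.33
ee_pos: [0.5764, 0.034, 0.1266]
eef_rot: [0.707, 0.019, 0.707, -0.019]
ft_force: [-0.2, -0.3, -1.2]
grip_width: 0.0277
```

```bash
python3 - <<'E'
from h import *
info();plan([[(.47,-.16,.16,86.9)]])
E
```

```text
t 40.33 tcp [0.5764 0.034  0.1522] jaw 86.9 grip 0.0277 F [-0.2053 -0.2632 -1.1785] tq [-0.003   0.0185 -0.0187]
[-0.77, -19.95, -9.57] [-0.0, -0.1, -0.0] rows>= 6
--
```

Call:
move_arm:
  increments:
    - [[-0.8,-20,-9.6,0,0,0,0],[-0.8,-20,-9.6,0,0,0,0],[-0.8,-20,-9.6,0,0,0,0],[-0.8,-20,-9.6,0,0,0,0],[-0.8,-20,-9.6,0,0,0,0],[-0.8,-20,-9.6,0,0,0,0],[-0.8,-20,-9.6,0,0,0,0],[-0.8,-20,-9.6,0,0,0,0],[-0.8,-20,-9.6,0,0,0,0]]

```text
t: 41.08
ee_pos: [0.47, -0.1587, 0.1339]
eef_rot: [0.706, 0.019, 0.708, -0.018]
ft_force: [0.7, 0.4, 0.5]
grip_width: 0.0426
```

```bash
python3 - <<'E'
from h import *
a=np.ascontiguousarray(vision.camera('top'))[130:240,130:290];b=np.ascontiguousarray(vision.camera('side'))[115:220,190:310]
c=np.zeros((600,800,3),np.uint8);c[:275,:400]=cv2.resize(a,(400,275),interpolation=cv2.INTER_CUBIC)
c=np.zeros((580,560,3),np.uint8);c[:290,:422]=cv2.resize(a,(422,290),interpolation=cv2.INTER_CUBIC);c[290:,:331]=cv2.resize(b,(331,290),interpolation=cv2.INTER_CUBIC)
cv2.imwrite('pics/c14.png',c)
S=422/160
for n,y in(('23',.023),('-23',-.023),('-69',-.069)):print(n,[((w2p('top',[*jw(x,y),.04])-[130,130])*S).round(0) for x in(.081,-.069)])
info();h=jw(-.052,.187);print('handle est',h)
E
```

```text
23 [array([234., 103.]), array([228., 238.])]
-23 [array([275., 104.]), array([270., 239.])]
-69 [array([317., 105.]), array([312., 240.])]
t 41.18 tcp [ 0.4705 -0.1584  0.1599] jaw 87.1 grip 0.0429 F [-0.8851 -0.6064  0.987 ] tq [ 0.0017 -0.0097 -0.0066]
handle est [0.5016 0.2943]
```

View pics/c14.png

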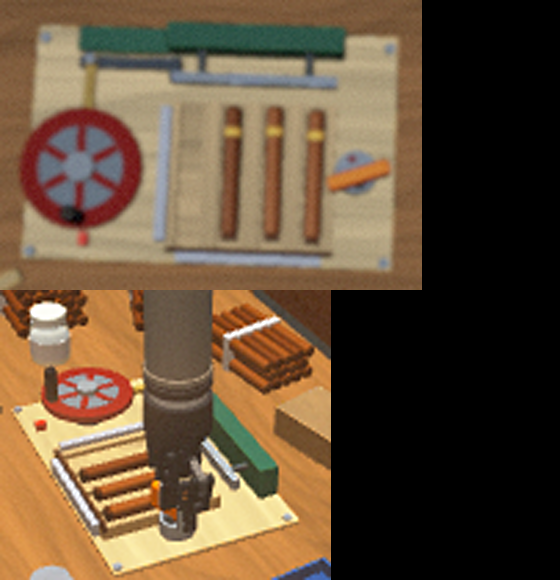

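All three cigars lie flat in their grooves, at the expected pixels and clear of the ram. Next I'll refine the wheel axis and handle position.

```bash
python3 - <<'E'
from h import *
im=np.ascontiguousarray(vision.camera('top')).astype(int);s=im[135:235,130:190]
red=(s[...,2]>90)&(s[...,1]<50)&(s[...,0]<60)
y,x=np.nonzero(red);pts=np.stack([x+130,y+135],1).astype(np.float32)
pts=pts[pts[:,1]<216];e=cv2.fitEllipse(cv2.convexHull(pts));print('wheel ellipse',e,p2w('top',*e[0],.054))
ax=p2w('top',*e[0],.054)[:2]
k=(im.max(2)<70)[200:225,145:170]
y,x=np.nonzero(k);print('dark',len(x),x.mean()+145,y.mean()+200,x.min()+145,x.max()+145,y.min()+200,y.max()+200)
h=jw(-.052,.187);print(wj(ax),[w2p('top',[*h,z]) for z in(.055,.0805,.106)])
print('handle from blob',p2w('top',x.mean()+145,y.mean()+200,.082))
si=np.ascontiguousarray(vision.camera('side')).astype(int)
k=(si.max(2)<75)[135:165,200:218];y,x=np.nonzero(k);print('side',len(x),x.mean()+200,y.mean()+135,[w2p('side',[*h,z]) for z in(.055,.0805,.106)])
EX=(h-ax);print('r',np.linalg.norm(EX))
E
```

```text
wheel ellipse ((160.10086059570312, 193.4778594970703), (43.698944091796875, 45.21271896362305), 68.86067962646484) [0.5552 0.2913 0.054 ]
dark 46 157.08695652173913 211.04347826086956 153 161 208 214
[0.0016 0.1869] [array([158.7655, 212.0201]), array([156.7797, 211.1291]), array([154.7144, 210.2023])]
handle from blob [0.5017 0.2931 0.082 ]
side 7 208.14285714285714 145.42857142857142 [array([208.6685, 154.5836]), array([208.2796, 149.1979]), array([207.8841, 143.7208])]
r 0.053627306082943076
```

```bash
python3 - <<'E'
from h import *
plan([[(.485,.08,.165,87)],[(.5015,.2938,.165,87)],[(.5015,.2938,.074,87)]])
E
```

```text
[-0.46, 23.93, 0.2] [0.0, -0.0, -0.0] rows>= 6
--
[0.0, 21.44, 0.53] [0.0, 0.0, 0.0] rows>= 6
--
[9.1, 0.0, 0.0] [0.0, 0.0, 0.0] rows>= 3
--
```

Call:
move_arm:
  increments:
    - [[-0.5,23.9,0.2,0,0,0,0],[-0.5,23.9,0.2,0,0,0,0],[-0.5,23.9,0.2,0,0,0,0],[-0.5,23.9,0.2,0,0,0,0],[-0.5,23.9,0.2,0,0,0,0],[-0.5,23.9,0.2,0,0,0,0],[-0.5,23.9,0.2,0,0,0,0]]
  grip_force: 60

```text
t: 41.87
ee_pos: [0.4848, 0.0892, 0.1401]
eef_rot: [0.707, 0.016, 0.707, -0.012]
ft_force: [0.0, -0.2, 1.2]
grip_width: 0.0425
```

Call:
move_arm:
  increments:
    - [[0,21.4,0.5,0,0,0,0],[0,21.4,0.5,0,0,0,0],[0,21.4,0.5,0,0,0,0],[0,21.4,0.5,0,0,0,0],[0,21.4,0.5,0,0,0,0],[0,21.4,0.5,0,0,0,0],[0,21.4,0.5,0,0,0,0],[0,21.4,0.5,0,0,0,0],[0,21.4,0.5,0,0,0,0],[0,21.4,0.5,0,0,0,0],[0,21.4,0.5,0,0,0,0],[0,21.4,0.5,0,0,0,0]]

```text
t: 42.87
ee_pos: [0.5023, 0.2899, 0.1405]
eef_rot: [0.707, 0.02, 0.707, -0.02]
ft_force: [0.3, 0.7, -0.1]
grip_width: 0.0425
```

```bash
python3 - <<'E'
from h import *
info();plan([[(.5015,.2938,.074,87)]]);print(arm.state()['qpos'])
E
```

```text
t 42.87 tcp [0.5023 0.2899 0.1661] jaw 86.7 grip 0.0425 F [ 0.255   0.6551 -0.0509] tq [-0.011   0.0043  0.0276]
[9.21, 0.38, -0.11] [-0.3, 0.0, 0.0] rows>= 3
--
[-0.6949  0.4151  0.1972  1.5347 -0.0846  1.1999  1.0303]
```

Call:
move_arm:
  increments:
    - [[3,0.3,-0.1,0,0,0,0],[6,0.3,-0.1,0,0,0,0],[8.5,0.3,-0.1,0,0,0,0],[9.2,0.3,-0.1,0,0,0,0],[9.2,0.3,-0.1,0,0,0,0],[9.2,0.3,-0.1,0,0,0,0],[9.2,0.3,-0.1,0,0,0,-0.3],[9.2,0.3,-0.1,0,0,0,-0.8],[9.2,0.3,-0.1,0,0,0,-0.8],[9.2,0.3,-0.1,0,0,0,-0.8],[9.2,0.3,-0.1,0,0,0,-0.8]]

```text
t: 43.78
ee_pos: [0.5028, 0.2951, 0.0505]
eef_rot: [0.708, 0.02, 0.706, -0.019]
ft_force: [-0.1, -0.7, 5.9]
grip_width: 0.0164
```

```bash
python3 - <<'E'
from h import *
info();s,R=now();p=s['ee_pos'];A=np.array([.5563,.2912]);d=p[:2]-A;r=np.linalg.norm(d);a0=np.arctan2(d[1],d[0]);print('r',r,np.degrees(a0))
r=.055
for q in range(4):
    f=lambda t:np.array([*(A+r*np.array([np.cos(a0-t),np.sin(a0-t)])),0])
    b=f(q*np.pi/2)
    print([np.round(100*(R.T@(f((q+(i+1)/12)*np.pi/2)-b))[1:],2).tolist() for i in range(12)])
E
```

```text
t 43.78 tcp [0.5028 0.2951 0.0761] jaw 86.9 grip 0.0164 F [-0.1256 -0.7271  5.875 ] tq [-0.1976  0.1198 -0.0305]
r 0.053657246572278626 175.80716601173597
[[0.72, 0.06], [1.42, 0.21], [2.1, 0.46], [2.74, 0.79], [3.33, 1.2], [3.86, 1.68], [4.32, 2.23], [4.71, 2.84], [5.02, 3.49], [5.24, 4.17], [5.36, 4.88], [5.4, 5.6]]
[[-0.06, 0.72], [-0.21, 1.42], [-0.46, 2.1], [-0.79, 2.74], [-1.2, 3.33], [-1.68, 3.86], [-2.23, 4.32], [-2.84, 4.71], [-3.49, 5.02], [-4.17, 5.24], [-4.88, 5.36], [-5.6, 5.4]]
[[-0.72, -0.06], [-1.42, -0.21], [-2.1, -0.46], [-2.74, -0.79], [-3.33, -1.2], [-3.86, -1.68], [-4.32, -2.23], [-4.71, -2.84], [-5.02, -3.49], [-5.24, -4.17], [-5.36, -4.88], [-5.4, -5.6]]
[[0.06, -0.72], [0.21, -1.42], [0.46, -2.1], [0.79, -2.74], [1.2, -3.33], [1.68, -3.86], [2.23, -4.32], [2.84, -4.71], [3.49, -5.02], [4.17, -5.24], [4.88, -5.36], [5.6, -5.4]]
```

Call:
move_arm:
  increments:
    - [[0,0.7,0.05,0,0,0,-0.8],[0,1.4,0.2,0,0,0,-0.8],[0,2.1,0.45,0,0,0,-0.8],[0,2.75,0.8,0,0,0,-0.8],[0,3.35,1.2,0,0,0,-0.8],[0,3.85,1.7,0,0,0,-0.8],[0,4.3,2.25,0,0,0,-0.8],[0,4.7,2.85,0,0,0,-0.8],[0,5.0,3.5,0,0,0,-0.8],[0,5.25,4.15,0,0,0,-0.8],[0,5.35,4.9,0,0,0,-0.8],[0,5.4,5.6,0,0,0,-0.8]]

```text
t: 44.78
ee_pos: [0.5613, 0.3457, 0.0506]
eef_rot: [0.708, 0.02, 0.706, -0.019]
ft_force: [-1.5, -1.6, 7.6]
grip_width: 0.0164
```

```bash
python3 - <<'E'
from h import *
info()
E
```

```text
t 44.78 tcp [0.5613 0.3457 0.0762] jaw 86.9 grip 0.0164 F [-1.4999 -1.5643  7.5912] tq [-0.4403  0.3498 -0.0061]
```

Call:
move_arm:
  increments:
    - [[0,-0.05,0.7,0,0,0,-0.8],[0,-0.2,1.4,0,0,0,-0.8],[0,-0.45,2.1,0,0,0,-0.8],[0,-0.8,2.75,0,0,0,-0.8],[0,-1.2,3.35,0,0,0,-0.8],[0,-1.7,3.85,0,0,0,-0.8],[0,-2.25,4.3,0,0,0,-0.8],[0,-2.85,4.7,0,0,0,-0.8],[0,-3.5,5.0,0,0,0,-0.8],[0,-4.15,5.25,0,0,0,-0.8],[0,-4.9,5.35,0,0,0,-0.8],[0,-5.6,5.4,0,0,0,-0.8]]

```text
t: 45.78
ee_pos: [0.6126, 0.2878, 0.0506]
eef_rot: [0.708, 0.02, 0.705, -0.018]
ft_force: [0.2, 1.2, 5.5]
grip_width: 0.0164
```

```bash
python3 - <<'E'
from h import *
info()
E
```

```text
t 45.78 tcp [0.6126 0.2878 0.0762] jaw 86.9 grip 0.0164 F [0.2352 1.2342 5.4524] tq [0.1593 0.1239 0.0075]
```

Call:
move_arm:
  increments:
    - [[0,-0.7,-0.05,0,0,0,-0.8],[0,-1.4,-0.2,0,0,0,-0.8],[0,-2.1,-0.45,0,0,0,-0.8],[0,-2.75,-0.8,0,0,0,-0.8],[0,-3.35,-1.2,0,0,0,-0.8],[0,-3.85,-1.7,0,0,0,-0.8],[0,-4.3,-2.25,0,0,0,-0.8],[0,-4.7,-2.85,0,0,0,-0.8],[0,-5.0,-3.5,0,0,0,-0.8],[0,-5.25,-4.15,0,0,0,-0.8],[0,-5.35,-4.9,0,0,0,-0.8],[0,-5.4,-5.6,0,0,0,-0.8]]

```text
t: 46.78
ee_pos: [0.5542, 0.2359, 0.0505]
eef_rot: [0.709, 0.02, 0.705, -0.019]
ft_force: [0.6, 0.9, 5.9]
grip_width: 0.0162
```

```bash
python3 - <<'E'
from h import *
info()
E
```

```text
t 46.78 tcp [0.5542 0.2359 0.0761] jaw 86.8 grip 0.0162 F [0.603  0.8608 5.9027] tq [ 0.0951 -0.3065  0.0116]
```

Call:
move_arm:
  increments:
    - [[0,0.05,-0.7,0,0,0,-0.8],[0,0.2,-1.4,0,0,0,-0.8],[0,0.45,-2.1,0,0,0,-0.8],[0,0.8,-2.75,0,0,0,-0.8],[0,1.2,-3.35,0,0,0,-0.8],[0,1.7,-3.85,0,0,0,-0.8],[0,2.25,-4.3,0,0,0,-0.8],[0,2.85,-4.7,0,0,0,-0.8],[0,3.5,-5.0,0,0,0,-0.8],[0,4.15,-5.25,0,0,0,-0.8],[0,4.9,-5.35,0,0,0,-0.8],[0,5.5,-5.4,0,0,0,-0.8]]

```text
t: 47.78
ee_pos: [0.5027, 0.2941, 0.0505]
eef_rot: [0.708, 0.02, 0.705, -0.019]
ft_force: [0.6, -1.4, 7.2]
grip_width: 0.0163
```

Call:
move_arm:
  increments:
    - [[0,0,0,0,0,0,-0.8],[0,0,0,0,0,0,-0.8],[0,0,0,0,0,0,-0.8],[0,0,0,0,0,0,-0.8]]

```text
t: 48.12
ee_pos: [0.5028, 0.295, 0.0505]
eef_rot: [0.708, 0.02, 0.705, -0.018]
ft_force: [0.2, 0.5, 7.3]
grip_width: 0.0163
```

```bash
python3 - <<'E'
from h import *
info();s,R=now();d=s['ee_pos'][:2]-[.5563,.2912];print(np.degrees(np.arctan2(d[1],d[0])))
E
```

```text
t 48.12 tcp [0.5028 0.295  0.0761] jaw 86.9 grip 0.0163 F [0.204  0.5232 7.3194] tq [ 0.0615 -0.0037 -0.026 ]
175.97364817187383
```

Call:
move_arm:
  increments:
    - [[0,-0.1,0,0,0,0,-0.8],[0,-0.1,0,0,0,0,-0.8],[0,-0.1,0,0,0,0,-0.8],[0,-0.1,0,0,0,0,-0.1],[0,-0.1,0,0,0,0,0],[0,-0.1,0,0,0,0,0],[0,-0.1,0,0,0,0,0],[-2,-0.1,0,0,0,0,0],[-5,-0.1,0,0,0,0,0],[-9,-0.1,0,0,0,0,0],[-12,-0.1,0,0,0,0,0],[-12,-0.1,0,0,0,0,0]]

```text
t: 49.12
ee_pos: [0.5053, 0.2946, 0.1757]
eef_rot: [0.711, 0.022, 0.703, -0.017]
ft_force: [0.8, 1.1, 1.4]
grip_width: 0.0428
```

Call:
move_arm:
  increments:
    - [[0,10,-18,0,0,0,0],[0,10,-18,0,0,0,0],[0,10,-18,0,0,0,0],[0,10,-18,0,0,0,0],[0,10,-18,0,0,0,0],[0,10,-18,0,0,0,0],[0,10,-18,0,0,0,0],[0,10,-18,0,0,0,0]]

```text
t: 49.78
ee_pos: [0.327, 0.4015, 0.1678]
eef_rot: [0.707, 0.019, 0.707, -0.02]
ft_force: [0.1, -0.2, 0.4]
grip_width: 0.0428
```

```bash
python3 - <<'E'
from h import *
info();S=4.5
raw=np.ascontiguousarray(vision.camera('top'));im=raw.astype(int)
cv2.imwrite('pics/t15.png',cv2.resize(raw[125:245,125:302],None,fx=S,fy=S,interpolation=cv2.INTER_CUBIC))
k=(im.max(2)<70)[200:225,145:170]
y,x=np.nonzero(k);print('dark',len(x),x.mean()+145,y.mean()+200,x.min()+145,x.max()+145,y.min()+200,y.max()+200)
for yy in(.023,-.023,-.069):print(yy,[((w2p('top',[*jw(x,yy),.04])-[125,125])*S).round(0) for x in(.071,-.079)])
snap('side','side_end.png',None,1.5)
E
```

```text
t 49.78 tcp [0.327  0.4015 0.1934] jaw 86.9 grip 0.0428 F [ 0.1306 -0.1635  0.4354] tq [-0.0581 -0.0066 -0.069 ]
dark 44 156.72727272727272 211.25 153 161 208 214
0.023 [array([421., 213.]), array([410., 444.])]
-0.023 [array([491., 215.]), array([482., 446.])]
-0.069 [array([562., 217.]), array([554., 448.])]
```

The viewer's limit is reached, so I'll check numerically: band shifts from before to after the stroke, the clamp, and the bystanders.

```bash
python3 - <<'E'
from h import *
raw=np.ascontiguousarray(vision.camera('top'))
bef=cv2.imread('pics/c14.png')[:290,:422];now_=cv2.resize(raw[130:240,130:290],(422,290),interpolation=cv2.INTER_CUBIC)
S=422/160
for nm,(a,b) in {'23':(212,252),'-23':(254,295),'-69':(297,330)}.items():
    r=[]
    for im in(bef,now_):
        s=im[95:175,a:b].astype(int);k=(s[...,2]-s[...,0]>70)&(s[...,1]-s[...,0]>45);y,x=np.nonzero(k);c=(x.mean()+a,y.mean()+95)
        r.append(wj(p2w('top',130+c[0]/S,130+c[1]/S,.04)))
    print('band',nm,r[0],r[1],'shift mm',(r[1]-r[0])*1000)
    # near end of the cigar in column of the groove: intensity profile just now
    T=bef[150:255,a+4:b-4];W=now_[145:275,a:b];m=cv2.matchTemplate(W,T,cv2.TM_CCOEFF_NORMED);_,v,_,l=cv2.minMaxLoc(m);print('  tmpl',round(v,2),'dv px native',(l[1]-5)/S)
def sh(box,old,new,z):
    x0,y0,x1,y1=box;m=cv2.matchTemplate(new[y0-12:y1+12,x0-12:x1+12],old[y0:y1,x0:x1],cv2.TM_CCOEFF_NORMED);_,v,_,l=cv2.minMaxLoc(m);return round(v,2),l[0]-12,l[1]-12
old=cv2.imread('pics/top0.png');new=cv2.resize(raw,None,fx=1.5,fy=1.5)
for n,bx in dict(jar=(115,258,165,302),mug=(450,150,512,212),chaveta=(382,368,482,406),ring=(602,240,640,276),brush=(105,345,212,410),box=(465,212,580,274)).items():print(n,sh(bx,old,new,0))
# cam: knob/tray compared with picture c14
for n,bx in dict(knob=(325,145,395,200),tray_left=(165,100,215,250),wheel=(18,105,145,235),ram=(165,65,345,92)).items():print(n,sh(bx,cv2.copyMakeBorder(bef,0,0,0,0,0),now_,0))
E
```

```text
band 23 [0.049  0.0236] [0.0425 0.0238] shift mm [-6.5676  0.144 ]
  tmpl 0.9 dv px native 0.0
band -23 [ 0.0509 -0.0225] [ 0.0424 -0.022 ] shift mm [-8.555   0.5493]
  tmpl 0.86 dv px native 0.0
band -69 [ 0.0476 -0.0682] [ 0.0422 -0.0684] shift mm [-5.3356 -0.1303]
  tmpl 0.83 dv px native 0.7582938388625592
jar (1.0, 0, 0)
mug (0.99, 0, 0)
chaveta (0.99, 0, 0)
ring (0.96, 0, 0)
brush (0.75, 1, -1)
box (0.56, 0, 0)
knob (0.99, 0, 0)
tray_left (0.98, 0, 0)
wheel (0.99, 0, 0)
ram (0.99, 0, 0)
```

```bash
python3 - <<'E'
from h import *
o=cv2.imread('pics/side0.png');n=cv2.imread('pics/side_end.png')
x0,y0,x1,y1=225,205,292,245
m=cv2.matchTemplate(n[y0-10:y1+10,x0-10:x1+10],o[y0:y1,x0:x1],cv2.TM_CCOEFF_NORMED);_,v,_,l=cv2.minMaxLoc(m);print('brush side',v,l[0]-10,l[1]-10)
info();print(job_done())
E
```

```text
brush side 0.9957827925682068 0 0
t 49.93 tcp [0.3285 0.4007 0.1936] jaw 86.7 grip 0.0425 F [ 0.6787  0.3905 -0.3307] tq [ 0.0046 -0.0164  0.0037]
the job is handed in; nothing more can be done
None
```

The job is handed in, at about 50 s of the 192 s allowed, and my last checks found nothing wrong. Those final checks were done in code, because the picture viewer had reached its limit of 16.

**What was done**
- **Gauge:** it is in the blue box.
- **Cam:** I turned it to about 1.93 rad, where it went stiff (about 0.56 Nm at the wrist). The tray sits against the side fence.
- **Cigars:** three were present, and they lie in the grooves at y = +23, -23 and -69 mm. One had been knocked about 30 mm along x, so I measured it again before picking it up.
- **Flywheel:** I turned it clockwise one full revolution by the handle.

**Last checks**
- **Cigars home:** the stroke moved all three cigars 5 to 9 mm towards the end wall. Their bands now line up within 0.3 mm, so the ram pushed all three to the same line. I did not measure their contact with the wall itself.
- **Clamp and ram:** the knob, the tray and the ram look the same before and after the stroke.
- **Wheel:** the handle is within about 1 mm of where it started, roughly 0.02 rad.
- **Other things:** jar, mug, chaveta and ring have not moved. The top view matched the brush poorly (0.75), but the side view matched it at 0.996 with no shift.

**What disagreed**
- **Fingertip height:** the real fingertips were about 25 mm higher than the reported TCP. The first two tries at the gauge closed on nothing, and I found the offset by touching the gauge's top with about 12 N, then corrected for it.
- **Third cigar:** about 6 N of contact showed as it went into its groove. It then looked flat and in place.

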